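# Load the sample carrier and close it up

## Robot

A 7-joint arm with a two-finger parallel gripper is mounted at the origin on the work surface. World frame = base frame: x ahead of the robot, y to its left, z up, the work surface at z = 0. Lengths are in m, angles in rad, forces in N, time in s.
With the tool pointing down it reaches from about 0.4 to 0.875 m from the base axis. Payload 6.5 kg.
Tool frame: the origin (TCP) lies on the centre line of the jaws, within the pads' length; the fingertips stand 14 mm ahead of it and the grasp point (between the pads) lies 5 mm behind it (ctrl.tcp_to_tips is the distance from the TCP to the fingertips, in m); z points along the fingers, y is the direction in which the jaws open and shut (so a half turn about z gives the same grasp; the last joint's range is limited). The gripper opens to 88 mm and grips with 3 to 60 N. Pads are 18 mm wide; open, the fingers measure 123 mm over their backs; the gripper's body (75 mm by 187 mm) begins 45 mm behind the grasp point.
Start: joints at [1.201, 0.536, -0.004, 1.538, 0.003, 1.067, -0.071], TCP at [0.194, -0.62, 0.253] pointing down, gripper open.
Joint ranges: [-2.7, 2.7], [-0.37, 2.16], [-1.27, 1.26], [0.24, 2.4], [-1.31, 4.45], [0.19, 1.91], [-2.76, 2.76]. Speed limits (rad/s): [2.39, 2.39, 3.14, 3.14, 3.14, 3.14, 3.14].

## Interface

Orientations are given as a unit quaternion [w, x, y, z].
In Python, from workcell import ctrl gives the robot as it stands.
- The arm moves only by the shell command python3 -m handwheel 'ROWS'. ROWS is JSON, a list of rows, each a list of 7 numbers: the closure, from -1 (fully open) to 1 (shut), so that 0 is half open, then the shift along the tool's x, y, z in units of 25 mm (1.0 is 25 mm), then the turn, a rotation vector about the tool's x, y, z in units of 6 degrees (1.0 is 6 degrees). A call has exactly 10 rows; each row is the pose to reach, as a shift and turn from the pose commanded when the call began, along the tool's axes at that moment; what a row does not reach only later rows make up. A row lasts 1/12 s, in which the tool goes at most 41.7 mm and 7.16 degrees, less where a joint would pass 70% of its speed; a pose out of reach is approached as far as the arm can. A call with a gripper value outside its range is refused whole. The fingers move at their own pace and stop on an object; the grip force is fixed at half the most. Time passes only in rows, so rows that repeat a pose let the fingers close, or fill a call up. It gives the time, the measured TCP pose, the force and the opening at its end, in the units of the state.
- ctrl.get_state(): the state, without advancing time (a new reading comes with each control period).
- ctrl.snapshot(name): name is "scene" or "top"; returns the picture (384x512x3 uint8, red, green, blue); there is no depth.
- ctrl.camera_info(name): a dict with "fx", "fy", "cx", "cy" (pixels), "position" and "rotation" of the camera in the world. Camera axes: x right, y up, looking along -z (the intrinsics and any distortion apply to the point x, -y, -z); pixel columns grow to the right and rows downward; lengths in m; the calibration is good to about 2 mm. A picture is of the moment at which its call begins. camera_info takes no time and is no camera call.
- ctrl.close_job(): hands the job in, once; it reports no verdict.
The state is a dict: "time_s": time; "q": joint angles; "joint_velocities": joint speeds; "joint_torque": joint torques, N m; "eef_pos": TCP position; "eef_rot": TCP orientation; "contact_force": force on the tool from outside, world axes, zero at the start; "torque": the same for the moment, N m; "grip_width": finger opening in m.
Only numpy, scipy, OpenCV 4.12 (cv2) and the standard library are available. Lean on these libraries where they do the work, as an engineer would, in place of code of your own. Each camera call takes 0.05 s, during which the arm holds its last target.

## Task

Load the sample bottles on the bench into the carrier one at a time in the order of the pocket numbers, each upright and all the way down in its own pocket: red in 1, yellow in 2, green in 3, blue in 4, white in 5 (if a colour is missing today, leave its pocket empty and go on). Then put the blue hood over them, fully down on the carrier's base, and only then swing both end clamps all the way down onto it. Leave the beaker, wrench, wash bottle and green adapter where they are.

Things in the scene. Friction and masses are not known exactly. Their poses are not given: they have to be found in the camera images.
- carrier: Fixed carrier: black base plate 130 x 400 x 12 mm (x, y, z) with a white block, 56 x 264 mm, of five open square pockets in a row along y (rim 61.5 mm above the table), and a white bracket (128 mm tall) with a swing clamp 167 mm from the middle at each end. White dots and colour tabs on the plate number the pockets, on the -x (robot) side; 1 is at +y, left. Origin: centre of underside.
- pocket1 (a point): Centre of the floor of pocket 1 (one dot, red tab), 15.5 mm above the table. Pockets are 48 mm square and 46 mm deep, 52 mm apart; same axes as the carrier.
- pocket2 (a point): Centre of the floor of pocket 2 (two dots, yellow tab), 15.5 mm above the table. Pockets are 48 mm square and 46 mm deep, 52 mm apart; same axes as the carrier.
- pocket3 (a point): Centre of the floor of pocket 3 (three dots, green tab), 15.5 mm above the table. Pockets are 48 mm square and 46 mm deep, 52 mm apart; same axes as the carrier.
- pocket4 (a point): Centre of the floor of pocket 4 (four dots, blue tab), 15.5 mm above the table. Pockets are 48 mm square and 46 mm deep, 52 mm apart; same axes as the carrier.
- pocket5 (a point): Centre of the floor of pocket 5 (five dots, white tab), 15.5 mm above the table. Pockets are 48 mm square and 46 mm deep, 52 mm apart; same axes as the carrier.
- seat (a point): Where the hood's origin belongs: middle of the carrier, on top of its base plate (12 mm above the table); same axes as the carrier.
- bottle_red: Glass sample bottle with a red screw cap and a heavy dark steel foot, about 0.2 kg: body 44 mm diameter up to 58 mm, cap 38 mm diameter from 67 mm to the top at 95 mm. Origin: centre of its underside, z towards the cap. Starts upright on the table; may be absent. Belongs in pocket 1 (2 mm play all round).
- bottle_yellow: Glass sample bottle with a yellow screw cap and a heavy dark steel foot, about 0.2 kg: body 44 mm diameter up to 58 mm, cap 38 mm diameter from 67 mm to the top at 95 mm. Origin: centre of its underside, z towards the cap. Starts upright on the table; may be absent. Belongs in pocket 2 (2 mm play all round).
- bottle_green: Glass sample bottle with a green screw cap and a heavy dark steel foot, about 0.2 kg: body 44 mm diameter up to 58 mm, cap 38 mm diameter from 67 mm to the top at 95 mm. Origin: centre of its underside, z towards the cap. Starts upright on the table; may be absent. Belongs in pocket 3 (2 mm play all round).
- bottle_blue: Glass sample bottle with a blue screw cap and a heavy dark steel foot, about 0.2 kg: body 44 mm diameter up to 58 mm, cap 38 mm diameter from 67 mm to the top at 95 mm. Origin: centre of its underside, z towards the cap. Starts upright on the table; may be absent. Belongs in pocket 4 (2 mm play all round).
- bottle_white: Glass sample bottle with a white screw cap and a heavy dark steel foot, about 0.2 kg: body 44 mm diameter up to 58 mm, cap 38 mm diameter from 67 mm to the top at 95 mm. Origin: centre of its underside, z towards the cap. Starts upright on the table; may be absent. Belongs in pocket 5 (2 mm play all round).
- hood: Blue open-bottomed box, 74 x 282 mm outside, 66 x 274 mm inside, 110 mm tall (106 mm inside), about 0.32 kg. White bar handle on top along its y: 14 mm wide, 110 mm long, 136 to 150 mm above the origin, on posts 98 mm apart; grasp its middle. Origin: centre of the lower rim, z up. Goes over the pocket block (5 mm play), rim on the base plate, either way round.
- clamp_left (a joint): Angle of the left clamp (carrier's +y end): steel arm 26 mm wide, 10 mm thick, 73 mm long, red pad at its free end. 0 = down, level inward (-y), 1.5 mm above the seated hood; 1.57 = straight up; more = leaning outward, stop at 2.4. Stiff hinge (0.12 N m, 2 N at the tip): stays where left. Push it over from its outer side, then press down on the pad.
- clamp_left_tip (a point): Middle of the red pad on the left clamp arm, on the face that is uppermost when the clamp is down (outward when it stands up), 62 mm from the hinge; x along the hinge axis.
- clamp_left_hinge (a point): Hinge axis of the left clamp, 128.5 mm above the table; the axis runs along the carrier's x.
- clamp_right (a joint): Angle of the right clamp (carrier's -y end): steel arm 26 mm wide, 10 mm thick, 73 mm long, red pad at its free end. 0 = down, level inward (+y), 1.5 mm above the seated hood; 1.57 = straight up; more = leaning outward, stop at 2.4. Stiff hinge (0.12 N m, 2 N at the tip): stays where left. Push it over from its outer side, then press down on the pad.
- clamp_right_tip (a point): Middle of the red pad on the right clamp arm, on the face that is uppermost when the clamp is down (outward when it stands up), 62 mm from the hinge; x along the hinge axis.
- clamp_right_hinge (a point): Hinge axis of the right clamp, 128.5 mm above the table; the axis runs along the carrier's x.
- beaker: Green glass beaker, 72 mm across, 90 mm tall. Origin: centre of underside. To be left alone.
- wrench: Steel wrench lying on the bench, along its own x. To be left alone.
- wash_bottle: White bottle with red cap, 60 mm across, 130 mm tall. Origin: centre of underside. To be left alone.
- adapter: Green plastic adapter box 60 x 90 x 35 mm. Origin: centre of underside. To be left alone.

How it is judged:
By the outcome, as a careful person would: the job done as asked, in the order asked, and still so for the second after the job is handed in, with the robot touching nothing.
Of bottle_red, bottle_yellow, bottle_green, bottle_blue, bottle_white only 3 to 5 are there at a start; the rules pass over those that are not, and their reading is None.
At some moment in a run one of bottle_red, bottle_yellow, bottle_green, bottle_blue, bottle_white may be knocked a few centimetres aside while the robot is not near it.
It also fails if it takes over 210 s, if anything falls off the work surface, if the arm or the gripper's body presses on something with over 40 N, if the wrist force passes 120 N, or if a joint passes its speed limit or range.

## Working session

There is one attempt and no reset: what is moved stays moved. The work goes in short steps, Python scripts to look and compute and a shell command to move; the robot and the scene stay as the last step left them, time stands still between calls to the robot, and variables do not carry over. Pictures are saved under pics/ and viewed, and the job is handed in when it is done.

```bash
mkdir -p pics; ls; python3 - <<'E'
from workcell import ctrl
import cv2,numpy as np
for n in("scene","top"):
    im=ctrl.snapshot(n); cv2.imwrite(f"pics/{n}0.png",im[:,:,::-1]); print(ctrl.camera_info(n))
print(ctrl.get_state(), ctrl.tcp_to_tips)
E
```

```text
pics
{'fx': 382.0249203284937, 'fy': 382.0249203284937, 'cx': 256.20585100743887, 'cy': 194.67508712648353, 'position': array([0.90905955, 0.41996975, 0.87135909]), 'rotation': array([0.3056479 , 0.1024528 , 0.31964484, 0.89101625])}
{'fx': 398.7413327501022, 'fy': 398.7413327501022, 'cx': 254.62188651532216, 'cy': 195.3567160179785, 'position': array([ 0.32549364, -0.07292726,  1.25901803]), 'rotation': array([ 0.73445689,  0.08087001, -0.07361447, -0.66978655])}
{'time_s': 0.1, 'q': array([ 1.20081015,  0.53711994, -0.00446096,  1.53871333,  0.00261813,
        1.06734049, -0.07125366]), 'joint_velocities': array([ 0.00079546, -0.00232281, -0.00078791, -0.00309182,  0.00062223,
       -0.00057321,  0.00091711]), 'joint_torque': array([ 2.55513478e-03, -5.72079134e+01,  9.93864611e-01, -2.52235276e+01,
       -5.61339722e-02,  1.34451917e-02,  4.63957235e-05]), 'eef_pos': array([ 0.19428026, -0.61974122,  0.25193112]), 'eef_rot': array([-7.67146198e-04,  9.88482629e-01,  1.51332324e-01, -1.78599956e-04]), 'contact_force': array([-0.29788476,  0.01277969, -0.31249514]), 'torque': array([-0.06317672,  0.01653402, -0.05651231]), 'grip_width': 0.08801548936199635} 0.014
```

View pics/scene0.png

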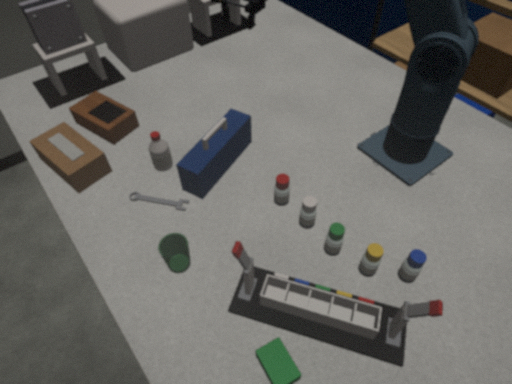

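View pics/top0.png

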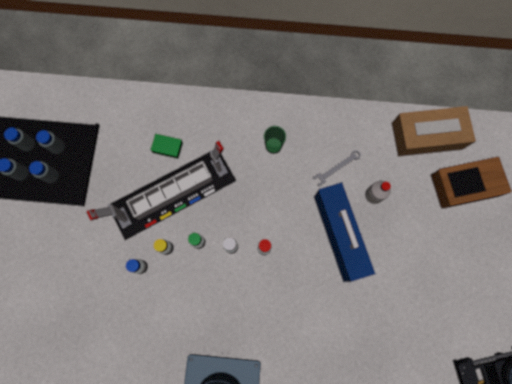

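Both views show all five bottles (top view: red 265,246; white 230,245; green 196,240; yellow 163,247; blue 136,266). The carrier is at about (172,193) with both clamps leaning outward, and the hood is at (345,232).

```bash
cat > h.py <<'E'
import numpy as np,cv2
from workcell import ctrl
from scipy.spatial.transform import Rotation as R
_C={}
def cam(n):
    if n not in _C:
        c=ctrl.camera_info(n);q=c['rotation'];_C[n]=(c,R.from_quat([q[1],q[2],q[3],q[0]]).as_matrix())
    return _C[n]
def ray(n,u,v):
    c,M=cam(n);d=np.array([(u-c['cx'])/c['fx'],-(v-c['cy'])/c['fy'],-1.]);return c['position'],M@d
def onz(n,uv,z):
    p,d=ray(n,*uv);return p+d*(z-p[2])/d[2]
def proj(n,P):
    c,M=cam(n);x=(np.atleast_2d(P)-c['position'])@M;return np.c_[c['cx']-c['fx']*x[:,0]/x[:,2],c['cy']+c['fy']*x[:,1]/x[:,2]]
def tri(a,b): # uv scene, uv top
    A=np.zeros((3,3));B=np.zeros(3)
    for n,uv in(("scene",a),("top",b)):
        p,d=ray(n,*uv);d=d/np.linalg.norm(d);Q=np.eye(3)-np.outer(d,d);A+=Q;B+=Q@p
    return np.linalg.solve(A,B)
def crop(im,x0,x1,y0,y1,s,name):
    cv2.imwrite(name,cv2.resize(im[y0:y1,x0:x1,::-1],None,fx=s,fy=s,interpolation=cv2.INTER_CUBIC))
def blobs(m,amin=8):
    n,l,st,c=cv2.connectedComponentsWithStats(m.astype(np.uint8));return [(st[i,4],c[i].round(2),st[i,:4]) for i in range(1,n) if st[i,4]>=amin]
E
python3 - <<'E'
from h import *
S=cv2.imread("pics/scene0.png")[:,:,::-1];T=cv2.imread("pics/top0.png")[:,:,::-1]
crop(T,80,290,130,280,3.8,"pics/t1.png");crop(S,220,450,160,384,2.6,"pics/s1.png")
for n,I in(("scene",S),("top",T)):
    H=cv2.cvtColor(np.ascontiguousarray(I),cv2.COLOR_RGB2HSV)
    h,s,v=[H[...,i].astype(int) for i in range(3)]
    for nm,m in dict(red=((h<8)|(h>172))&(s>140)&(v>60),yel=(h>18)&(h<32)&(s>120)&(v>80),gre=(h>55)&(h<85)&(s>120)&(v>40),blu=(h>105)&(h<125)&(s>150)&(v>60)).items():
        print(n,nm,[(a,*c) for a,c,_ in blobs(m)])
E
```

```text
scene red [(np.int32(29), np.float64(154.38), np.float64(134.55)), (np.int32(79), np.float64(282.1), np.float64(178.8)), (np.int32(27), np.float64(235.89), np.float64(247.15)), (np.int32(26), np.float64(366.15), np.float64(300.08)), (np.int32(63), np.float64(437.73), np.float64(307.29))]
scene yel [(np.int32(156), np.float64(374.8), np.float64(250.21)), (np.int32(37), np.float64(343.89), np.float64(293.57))]
scene gre [(np.int32(423), np.float64(280.83), np.float64(363.95)), (np.int32(24), np.float64(268.54), np.float64(348.79)), (np.int32(12), np.float64(295.75), np.float64(375.42))]
scene blu [(np.int32(153), np.float64(473.39), np.float64(103.82))]
top red [(np.int32(29), np.float64(219.48), np.float64(146.17)), (np.int32(59), np.float64(385.34), np.float64(185.81)), (np.int32(15), np.float64(89.8), np.float64(215.6)), (np.int32(50), np.float64(150.24), np.float64(222.94)), (np.int32(110), np.float64(264.52), np.float64(245.25))]
top yel [(np.int32(50), np.float64(165.1), np.float64(215.22)), (np.int32(128), np.float64(160.09), np.float64(244.9))]
top gre [(np.int32(469), np.float64(166.19), np.float64(145.46)), (np.int32(84), np.float64(273.1), np.float64(146.93)), (np.int32(43), np.float64(179.63), np.float64(207.44)), (np.int32(105), np.float64(194.43), np.float64(238.9))]
top blu [(np.int32(156), np.float64(10.47), np.float64(133.44)), (np.int32(152), np.float64(42.46), np.float64(136.2)), (np.int32(128), np.float64(4.49), np.float64(164.23)), (np.int32(160), np.float64(35.57), np.float64(167.39)), (np.int32(1941), np.float64(345.19), np.float64(232.52)), (np.int32(35), np.float64(194.2), np.float64(199.77)), (np.int32(115), np.float64(132.57), np.float64(265.08))]
```

View pics/t1.png

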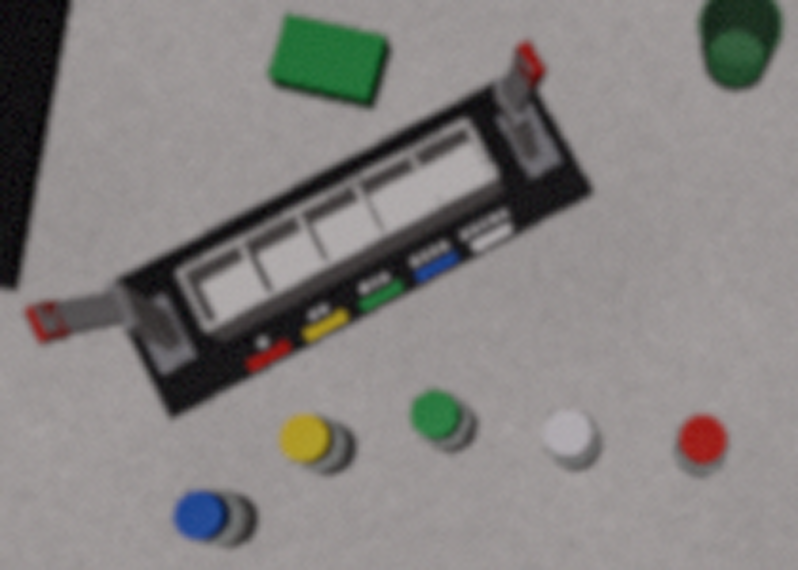

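View pics/s1.png

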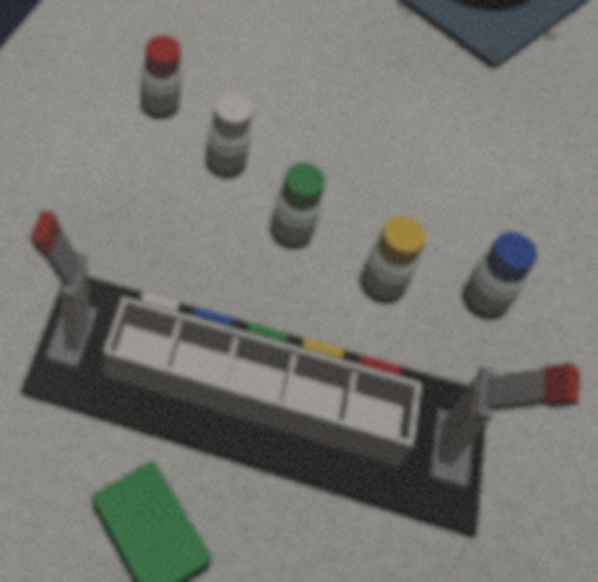

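```bash
cat > fit.py <<'E'
from h import *
from scipy.optimize import least_squares
D={n:cv2.imread(f"pics/{n}0.png")[:,:,::-1] for n in("scene","top")}
a=onz("top",(125.3,239.2),0)[:2];b=onz("top",(235.3,180),0)[:2]
y=(a-b)/np.linalg.norm(a-b);x=np.array([y[1],-y[0]]);c=(a+b)/2+.065*x
print(np.linalg.norm(a-b),c)
th=np.arctan2(x[1],x[0])
# edge points: along sampled positions on each long/short edge, step profile across edge
def edges(p):
    c=p[:2];ex=np.array([np.cos(p[2]),np.sin(p[2])]);ey=np.array([-ex[1],ex[0]]);out=[]
    for n,I in D.items():
        g=cv2.GaussianBlur(np.ascontiguousarray(I),(0,0),.7).astype(float).mean(2);cp=cam(n)[0]['position'][:2]
        for axis,sgn,half,other in((0,1,.065,.19),(0,-1,.065,.19),(1,1,.2,.06),(1,-1,.2,.06)):
            e=(ex,ey)[axis]*sgn;t=(ey,ex)[axis]
            z=0. if (cp-c)@e>half else .012
            for s in np.linspace(-other,other,40 if axis==0 else 12):
                d=np.arange(-.02,.0201,.0005)
                P=np.c_[c+half*e+s*t+d[:,None]*e,np.full(len(d),z)]
                uv=proj(n,P).astype(np.float32)
                pr=cv2.remap(g.astype(np.float32),uv[:,0].copy()[None],uv[:,1].copy()[None],cv2.INTER_LINEAR)[0]
                if pr[:20].max()>70 or pr[-20:].min()<85: continue
                lev=(pr[:20].mean()+pr[-20:].mean())/2
                k=np.argmax(pr>lev);dd=d[k-1]+.0005*(lev-pr[k-1])/(pr[k]-pr[k-1])
                out.append((n,axis,sgn,*(c+(half+dd)*e+s*t)))
    return out
p=np.array([*c,th])
for it in range(6):
    E=edges(p)
    def res(q):
        ex=np.array([np.cos(q[2]),np.sin(q[2])]);ey=np.array([-ex[1],ex[0]])
        return [((np.array(e[3:])-q[:2])@((ex,ey)[e[1]])*e[2]-(.065,.2)[e[1]]) for e in E]
    r=least_squares(res,p,loss="soft_l1",f_scale=.001);p=r.x
rr=np.array(res(p))
for n in D:
    for ax in(0,1):
        for s in(1,-1):
            k=[i for i,e in enumerate(E) if e[:3]==(n,ax,s)]
            if k:print(n,"xy"[ax],s,len(k),"mean mm",1e3*rr[k].mean().round(5),"sd",1e3*rr[k].std().round(5))
print("carrier",p,np.degrees(p[2]))
np.save("carrier.npy",p)
ex=np.array([np.cos(p[2]),np.sin(p[2])]);ey=np.array([-ex[1],ex[0]])
for i in range(5):print("pocket",i+1,(p[:2]+ey*(.104-.052*i)).round(4))
for sx,sy,z in [(sx*.028,sy*.132,.0615) for sx in(1,-1) for sy in (1,-1)]:
    P=np.r_[p[:2]+ex*sx+ey*sy,z];print(sx,sy,proj("top",P)[0].round(1),proj("scene",P)[0].round(1))
for n in D:
    I=cv2.resize(np.ascontiguousarray(D[n][:,:,::-1]),None,fx=4,fy=4,interpolation=cv2.INTER_CUBIC)
    for w,h,z,col in((.065,.2,.012,(0,255,0)),(.028,.132,.0615,(0,0,255))):
        P=[np.r_[p[:2]+ex*a*w+ey*b*h,z] for a,b in((1,1),(1,-1),(-1,-1),(-1,1))]
        cv2.polylines(I,[np.int32((proj(n,P)+.5)*4-.5)],True,col,1)
    u=np.int32(proj(n,np.r_[p[:2],.03])[0]*4)
    cv2.imwrite(f"pics/ov_{n}.png",I[max(u[1]-280,0):u[1]+280,max(u[0]-390,0):u[0]+390])
E
python3 fit.py
```

```text
0.3956696196634669 [0.59155704 0.22046029]
scene x 1 40 mean mm -0.69 sd 0.17
scene x -1 7 mean mm -2.61 sd 0.61
scene y 1 6 mean mm -0.5900000000000001 sd 1.1
scene y -1 5 mean mm -0.99 sd 0.65
top x 1 7 mean mm -1.58 sd 0.51
top x -1 24 mean mm -2.19 sd 0.57
top y 1 5 mean mm -1.25 sd 1.0
top y -1 4 mean mm -1.02 sd 0.58
carrier [0.58842957 0.21828707 0.59710784] 34.21175886641771
pocket 1 [0.53   0.3043]
pocket 2 [0.5592 0.2613]
pocket 3 [0.5884 0.2183]
pocket 4 [0.6177 0.1753]
pocket 5 [0.6469 0.1323]
0.028 0.132 [126.  200.9] [378.4 330.7]
0.028 -0.132 [202.5 161.1] [259.4 294.6]
-0.028 0.132 [133.7 216.7] [381.4 306.4]
-0.028 -0.132 [210.7 176.1] [266.7 273.2]
```

View pics/ov_top.png

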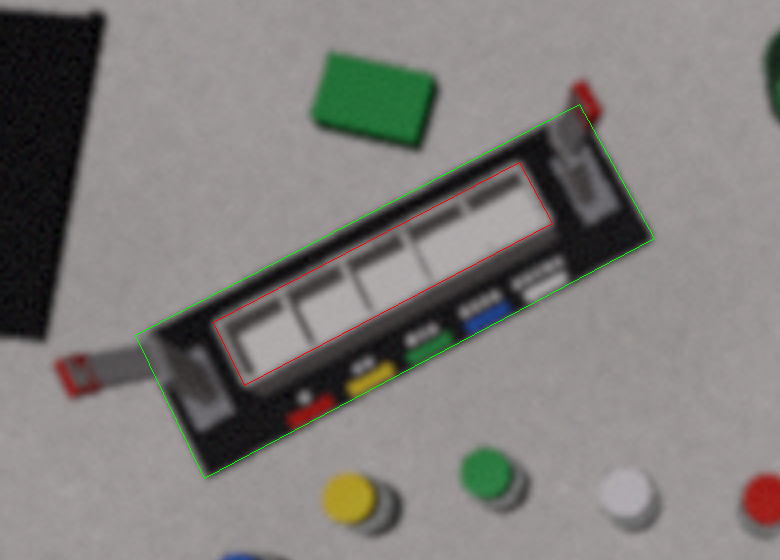

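View pics/ov_scene.png

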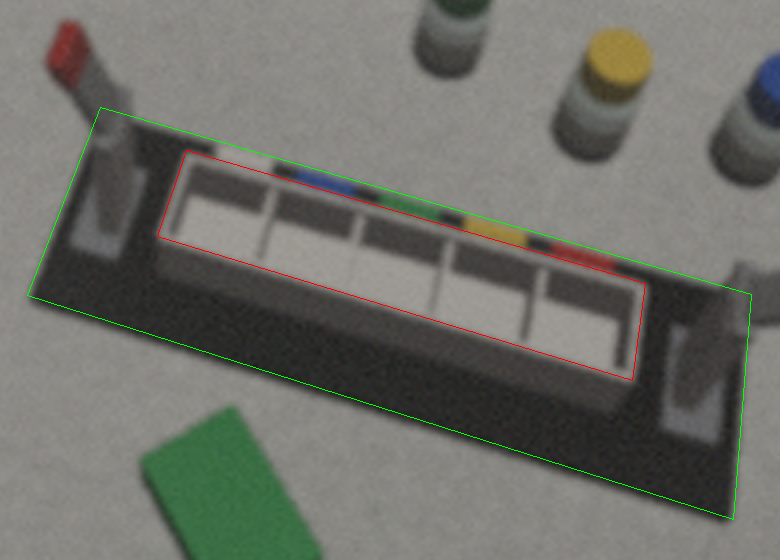

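The overlaid plate and rim outlines fit in both views to within about 1 mm. Next I locate the bottles and the hood.

```bash
cat > bot.py <<'E'
from h import *
import sys
def caps(n,I):
    I=np.ascontiguousarray(I);H=cv2.cvtColor(I,cv2.COLOR_RGB2HSV);h,s,v=[H[...,i].astype(int) for i in range(3)]
    m=dict(red=((h<8)|(h>172))&(s>110)&(v>50),yellow=(h>15)&(h<35)&(s>90)&(v>50),green=(h>50)&(h<90)&(s>80)&(v>30),blue=(h>100)&(h<130)&(s>100)&(v>40),white=(s<25)&(v>172 if n=="top" else v>150))
    return {k:blobs(a,60 if k!="white" else 40) for k,a in m.items()}
def sil(n,xy,zb=0.):  # centroid of the projected cap hull for a bottle at xy
    a=np.linspace(0,2*np.pi,40);P=np.r_[[np.r_[xy[0]+.019*np.cos(t),xy[1]+.019*np.sin(t),z+zb] for z in(.067,.095) for t in a]]
    hu=cv2.convexHull((proj(n,P)*16).astype(np.float32));M=cv2.moments(hu);return np.array([M['m10'],M['m01']])/M['m00']/16, M['m00']/256
def locate(n,uv,zb=0.):
    x=onz(n,uv,.081+zb)[:2]
    for _ in range(3): x=x+onz(n,uv,.081+zb)[:2]-onz(n,sil(n,x,zb)[0],.081+zb)[:2]
    return x
if __name__=="__main__":
    D={n:cv2.imread(f"pics/{n}0.png")[:,:,::-1] for n in("scene","top")}
    for n in D:
        for k,b in caps(n,D[n]).items():
            for a,c,_ in b:
                x=locate(n,c)
                if .35<x[0]<.9 and abs(x[1])<.5 or np.hypot(*x)<.6: print(n,k,a,round(sil(n,x)[1]),c,x.round(4))
E
python3 bot.py
```

```text
scene red 102 204 [282.25 179.07] [ 0.4331 -0.0968]
scene red 80 267 [237.08 248.32] [0.6608 0.006 ]
scene red 156 381 [435.6  307.66] [0.4125 0.3867]
scene yellow 888 108 [397.05  42.29] [-0.3818 -0.3669]
scene yellow 761 162 [489.23  97.69] [-0.3396  0.0522]
scene yellow 205 288 [374.5  250.89] [0.408  0.2127]
scene green 129 256 [336.73 228.88] [0.4334 0.113 ]
scene green 1218 390 [277.65 362.91] [0.7506 0.2665]
scene blue 211 165 [473.98 104.17] [-0.2698  0.0406]
scene blue 1253 174 [212.82 144.  ] [ 0.506  -0.3333]
scene blue 161 308 [417.57 256.36] [0.3402 0.2846]
scene white 40 162 [213.7  127.95] [ 0.4637 -0.3922]
scene white 109 225 [309.69 200.26] [0.4244 0.0049]
scene white 182 313 [275.34 293.3 ] [0.6616 0.1512]
scene white 418 328 [307.33 302.89] [0.6211 0.2108]
scene white 203 347 [339.83 312.52] [0.5813 0.269 ]
scene white 198 364 [362.86 319.49] [0.5541 0.3093]
top red 67 165 [385.37 185.78] [ 0.6529 -0.4417]
top red 120 143 [264.42 245.24] [ 0.4393 -0.0911]
top yellow 64 158 [165.25 215.08] [0.5018 0.212 ]
top yellow 141 162 [160. 245.] [0.412  0.2148]
top green 390 148 [274.24 138.76] [ 0.7726 -0.0929]
top green 504 155 [166.09 145.28] [0.7203 0.2404]
top green 117 152 [194.39 238.6 ] [0.4399 0.1164]
top blue 2197 159 [344.97 232.5 ] [ 0.4989 -0.3254]
top blue 136 174 [132.46 265.3 ] [0.3462 0.2863]
top white 192 151 [192.53 178.9 ] [0.6204 0.1449]
top white 87 155 [170.82 190.4 ] [0.5786 0.2059]
top white 91 159 [156.3  198.19] [0.5506 0.2462]
top white 89 163 [141.26 205.94] [0.5228 0.2878]
top white 73 145 [228.67 243.26] [0.4355 0.0141]
```

```bash
python3 - <<'E'
from bot import *
D={n:cv2.imread(f"pics/{n}0.png")[:,:,::-1] for n in("scene","top")}
g=dict(red=(.433,-.095),yellow=(.41,.214),green=(.437,.115),blue=(.343,.285),white=(.433,.01))
for n in D:
    L=cv2.cvtColor(np.ascontiguousarray(D[n]),cv2.COLOR_RGB2HSV)
    for k,x in g.items():
        u=np.int32(proj(n,[*x,.085])[0]);I=D[n][u[1]-13:u[1]+14,u[0]-13:u[0]+14].astype(int)
        ch=I.max(2)-I.min(2)
        print(n,k,'\n',(ch if k!="white" else I.min(2))[:,9:18:2].T)
E
```

```text
scene red 
 [[ 5  6  7  5  6  6  6  4 12 31 56 74 79 79 82 79 72 55 35 20 21 17 19  9
   4  5  5]
 [ 6  8  3  6  8  6  7 10 28 53 76 77 81 82 79 85 79 69 51 32 24 15 21 16
  10  4  4]
 [ 8  7  6  6  7  4  8 13 37 64 79 81 78 80 80 81 81 76 60 37 25 18 18 17
  13  5  4]
 [ 4  5  4  7  6  7  8 13 30 54 74 78 80 79 81 81 82 74 53 34 23 20 20 19
  11  5  5]
 [ 9  6  4  5  6  7  6  7 13 35 62 78 80 81 79 78 74 63 44 24 23 22 20 13
   4  3  4]]
scene yellow 
 [[ 9  6  6  6  6 10 25 58 81 91 92 92 92 93 90 87 78 57 40 29 23 24 22 16
  11  6  7]
 [ 6  4  6  6  5 21 49 78 90 92 91 89 94 91 93 92 91 87 65 42 28 22 24 22
  15  6  4]
 [ 6  4  3  4  9 21 56 83 92 93 93 90 88 90 92 93 92 92 84 58 34 27 25 24
  17 11  8]
 [ 7  7  7  5  9 17 47 78 90 91 94 93 92 93 93 93 92 92 87 72 40 28 23 24
  15  9  7]
 [ 5  6  6  7  8 11 31 57 83 90 89 96 90 90 89 95 92 93 87 68 44 29 24 20
  12  7  6]]
scene green 
 [[ 6  4  5  5  7  5  8 17 29 42 45 47 48 50 46 42 33 23 12 11 11 12 10  6
   5  7  3]
 [ 6  6  7  6  7  9 16 31 42 46 47 45 48 48 46 44 46 41 25 14  9 12 11 11
   6  5  5]
 [ 5  6  6  7  5  8 20 38
[... 3310 characters left out ...]
  7   5]
 [  7   6   6   6   6   4  13  51  93 104 110 110 112 109 108 102  84  51
   16   4   2   5   5   4   4   6   6]]
top white 
 [[151 150 150 151 149 147 146 148 157 164 171 170 169 168 170 168 164 151
  140 136 141 147 152 151 152 151 151]
 [148 148 150 152 150 151 153 165 167 170 168 169 170 169 169 170 170 165
  146 123 119 129 143 152 153 151 149]
 [147 148 147 147 150 148 149 163 171 172 170 170 171 169 169 169 169 166
  151 121 111 112 120 144 155 157 155]
 [146 146 147 144 146 148 153 159 169 168 168 169 169 171 170 169 173 164
  146 116 109 102 107 137 155 156 156]
 [150 151 150 149 150 148 149 144 156 165 170 169 168 169 170 165 153 135
  116 111 102  96 114 145 156 157 157]]
```

```bash
cat > bot2.py <<'E'
from h import *
REF=dict(red=((1,0,0)),yellow=(1,.8,0),green=(0,1,.3),blue=(0,.2,1))
def disc(n,I,k,guess,zt=.095):
    u=proj(n,[*guess,zt])[0].round().astype(int);w=16
    y0,x0=u[1]-w,u[0]-w;P=I[y0:y0+2*w+1,x0:x0+2*w+1].astype(float)
    if k=="white":
        f=cv2.GaussianBlur(P.min(2),(0,0),.6);th=160 if n=="top" else 143
        bg=th
    else:
        f=P.max(2)-P.min(2); f=cv2.GaussianBlur(f,(0,0),.5);th=np.percentile(f[w-3:w+4,w-3:w+4],60)*.5
    f8=cv2.resize(f,None,fx=4,fy=4,interpolation=cv2.INTER_LINEAR);b=blobs(f8>th,200)
    b=min(b,key=lambda t:np.hypot(*(t[1]-2*len(f)))-(t[0]>1000)*50)
    c=(b[1]+.5)/4-.5+[x0,y0]
    return c,b[0]/16.,onz(n,c,zt)[:2]
if __name__=="__main__":
    import sys
    pics=sys.argv[1:] 
    D={n:cv2.imread(f"pics/{n}0.png")[:,:,::-1] for n in("scene","top")}
    g=dict(red=(.436,-.094),yellow=(.41,.214),green=(.437,.115),blue=(.343,.285),white=(.431,.01))
    for k,x in g.items():
        for n in("top","scene"):
            c,a,p=disc(n,D[n],k,x)
            print(k,n,c.round(1),round(a),p.round(4))
E
python3 bot2.py
```

```text
red top [264.5 245.1] 116 [ 0.4386 -0.0912]
red scene [282.3 178.6] 111 [ 0.4403 -0.0891]
yellow top [159.7 244.8] 126 [0.4113 0.2126]
yellow scene [375.  249.8] 178 [0.4136 0.2153]
green top [194.1 238.7] 115 [0.4384 0.1153]
green scene [336.9 228.7] 146 [0.441  0.1183]
blue top [132.  265.1] 125 [0.3463 0.2836]
blue scene [417.8 256.1] 170 [0.3489 0.287 ]
white top [228.4 243.1] 94 [0.4348 0.0142]
white scene [309.8 200.1] 94 [0.4323 0.0119]
```

```bash
cat > go.py <<'E'
from h import *
import sys
def rows(x,y,z,phi):
    s=ctrl.get_state();q=s['eef_rot'];M=R.from_quat([q[1],q[2],q[3],q[0]])
    f=np.radians(phi);T=R.from_matrix(np.array([[-np.sin(f),np.cos(f),0],[np.cos(f),np.sin(f),0],[0,0,-1.]]))
    d=M.inv().apply(np.array([x,y,z])-s['eef_pos']);rv=(M.inv()*T).as_rotvec()
    print("t",round(s['time_s'],2),"pos",s['eef_pos'].round(4),"F",s['contact_force'].round(1),"w",round(s['grip_width'],4))
    print("shift",(d/.025).round(2),"turn",(np.degrees(rv)/6).round(2))
if __name__=="__main__": rows(*map(float,sys.argv[1:5]))
E
python3 go.py .4386 -.0912 .25 34.2
```

```text
t 0.1 pos [ 0.1943 -0.6197  0.2519] F [-0.3  0.  -0.3] w 0.088
shift [ 15.65 -17.25   0.1 ] turn [-1.00e-02 -1.00e-02 -1.78e+01]
```

```bash
python3 -m handwheel '[[-1,8,-8.5,0,0,0,-9],[-1,8,-8.5,0,0,0,-9],[-1,8,-8.5,0,0,0,-9],[-1,8,-8.5,0,0,0,-9],[-1,8,-8.5,0,0,0,-9],[-1,8,-8.5,0,0,0,-9],[-1,8,-8.5,0,0,0,-9],[-1,8,-8.5,0,0,0,-9],[-1,8,-8.5,0,0,0,-9],[-1,8,-8.5,0,0,0,-9]]'; python3 go.py .4386 -.0912 .20 34.2
```

```text
time_s: 0.93
eef_pos: [0.3213, -0.3581, 0.2527]
eef_rot: [0.0, 0.813, 0.583, -0.0]
contact_force: [-0.0, -0.0, 0.4]
grip_width: 0.0882
t 0.93 pos [ 0.3213 -0.3581  0.2527] F [-0.  -0.   0.4] w 0.0882
shift [11.62  1.01  2.1 ] turn [-0.    0.   -8.82]
```

```bash
python3 -m handwheel '[[-1,11.6,1,2.1,0,0,-8.8],[-1,11.6,1,2.1,0,0,-8.8],[-1,11.6,1,2.1,0,0,-8.8],[-1,11.6,1,2.1,0,0,-8.8],[-1,11.6,1,2.1,0,0,-8.8],[-1,11.6,1,2.1,0,0,-8.8],[-1,11.6,1,2.1,0,0,-8.8],[-1,11.6,1,2.1,0,0,-8.8],[-1,11.6,1,2.1,0,0,-8.8],[-1,11.6,1,2.1,0,0,-8.8]]'; python3 go.py .4386 -.0912 .083 34.2
python3 - <<'E'
from h import *
for n in("scene","top"): cv2.imwrite(f"pics/{n}1.png",ctrl.snapshot(n)[:,:,::-1])
E
```

```text
time_s: 1.77
eef_pos: [0.4377, -0.0924, 0.1999]
eef_rot: [-0.0, 0.47, 0.883, -0.0]
contact_force: [0.1, -0.0, 0.9]
grip_width: 0.088
t 1.77 pos [ 0.4377 -0.0924  0.1999] F [ 0.1 -0.   0.9] w 0.088
shift [0.02 0.06 4.67] turn [-0.01 -0.   -0.05]
```

View pics/scene1.png

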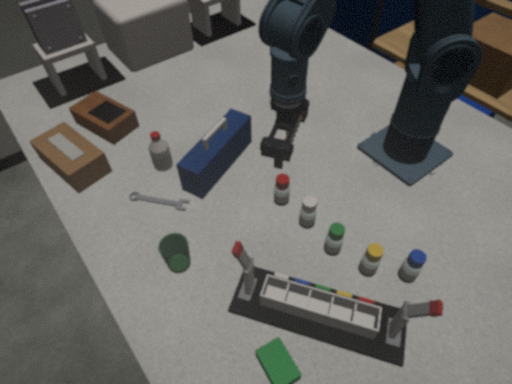

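View pics/top1.png

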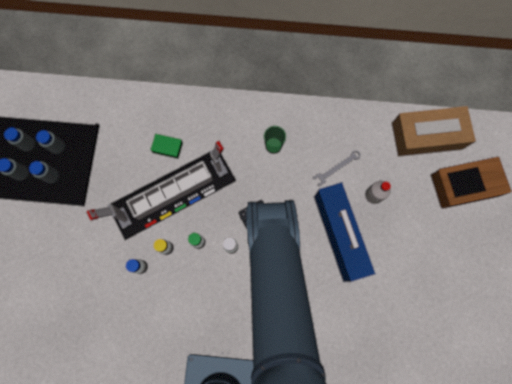

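The gripper (scene 278,150) hangs straight above the red cap (282,180), so I descend and grip.

```bash
python3 -m handwheel '[[-1,0,0.05,1,0,0,0],[-1,0,0.05,2,0,0,0],[-1,0,0.05,3,0,0,0],[-1,0,0.05,4,0,0,0],[-1,0,0.05,4.67,0,0,0],[-1,0,0.05,4.67,0,0,0],[0,0,0.05,4.67,0,0,0],[1,0,0.05,4.67,0,0,0],[1,0,0.05,4.67,0,0,0],[1,0,0.05,4.67,0,0,0]]'; python3 -m handwheel '[[1,0,0,0,0,0,0],[1,0,0,0,0,0,0],[1,0,0,0,0,0,0],[1,0,0,0,0,0,0],[1,0,0,-1,0,0,0],[1,0,0,-2,0,0,0],[1,0,0,-3,0,0,0],[1,0,0,-4,0,0,0],[1,0,0,-4,0,0,0],[1,0,0,-4,0,0,0]]'
python3 go.py .53 .3043 .2 34.2
python3 - <<'E'
from h import *
for n in("scene","top"): cv2.imwrite(f"pics/{n}2.png",ctrl.snapshot(n)[:,:,::-1])
I=cv2.imread("pics/scene2.png")[:,:,::-1]; crop(I,200,360,80,220,4,"pics/s2.png")
p=ctrl.get_state()['eef_pos'];print(proj("scene",[p,p+[0,0,.012]]),proj("top",p))
E
```

```text
time_s: 2.7
eef_pos: [0.4397, -0.0906, 0.0846]
eef_rot: [0.001, 0.468, 0.884, 0.0]
contact_force: [0.1, 0.5, -0.3]
grip_width: 0.0635
time_s: 3.53
eef_pos: [0.4394, -0.0904, 0.1841]
eef_rot: [0.001, 0.468, 0.884, 0.0]
contact_force: [-0.2, -0.3, -1.8]
grip_width: 0.0374
t 3.53 pos [ 0.4394 -0.0904  0.1841] F [-0.2 -0.3 -1.8] w 0.0374
shift [11.02 11.87 -0.64] turn [ 0.01  0.02 -0.  ]
[[284.05935695 155.01639514]
 [284.26761406 151.61679297]] [[264.89165415 242.18914634]]
```

View pics/s2.png

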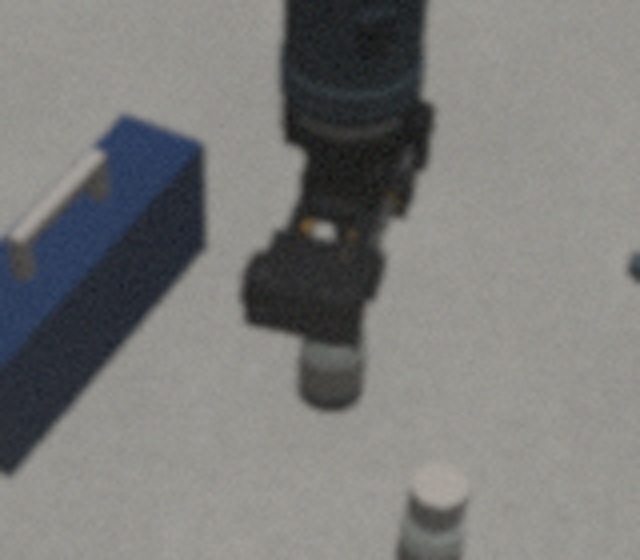

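```bash
python3 - <<'E'
from h import *
I=cv2.imread("pics/scene2.png")[:,:,::-1].astype(float).mean(2)
for r in range(168,183):
    print(r,I[r,270:296].astype(int))
p=ctrl.get_state()['eef_pos'];b=p-[0,0,.084]
for z in(0,.02,.04): print(proj("scene",[b+[0,0,z],b+[-.0056,.0083,z],b+[.0083,.0056,z]]).round(1).tolist())
E
```

```text
168 [143 145 142 145 129 103  93  97  95 100  98 100 100 106 104 103 101 100
  94  96 108 123 135 143 146 146]
169 [143 146 143 136 118  92  88  95  95  97  97  98  98 103 103 100  98  97
 100 101 104 118 135 145 144 146]
170 [147 144 143 137 109  88  80  84  94  95  92  99  97  98  95  99  93  96
  99  85  98 117 138 146 145 144]
171 [144 142 140 133 111  82  72  79  81  86  90  94  89  90  92  93  91  90
  88  82  95 115 140 146 143 144]
172 [145 147 146 130 111  80  64  70  70  76  81  83  83  83  82  82  80  80
  80  76  92 120 138 147 147 141]
173 [145 147 145 137 113  80  69  63  63  69  73  68  71  73  72  70  71  68
  75  79  99 125 141 143 146 147]
174 [147 146 142 133 107  79  65  63  67  67  67  69  68  66  68  68  72  67
  68  79  99 127 143 145 146 147]
175 [144 144 141 128 109  81  65  65  69  69  67  66  67  69  72  68  72  69
  75  79 101 126 144 145 147 147]
176 [145 142 140 131 102  77  62  69  64  64  65  70  66  69  67  70  67  71
  69  76 103 133 144 143 143 147]
177 [145 145 139 133 107  75  60  62  64  67  69  66  67  63  68  67  72  69
  68  77 104 132 146 143 147 146]
178 [145 145 146 134 111  80  62  57  60  64  63  68  65  69  69  66  65  63
  66  74 109 139 143 142 143 144]
179 [143 148 146 140 126  94  68  55  55  60  60  67  62  59  61  60  60  59
  62  95 126 144 145 148 147 146]
180 [145 145 148 145 136 117  94  67  54  52  56  54  53  52  52  50  55  65
  86 109 134 146 147 145 145 144]
181 [146 145 143 144 143 137 121  99  82  65  59  54  55  54  52  57  75  92
 110 128 141 142 145 145 143 143]
182 [147 145 145 145 148 141 140 129 115 107  93  85  85  82  85  94 107 121
 131 139 147 145 145 147 146 141]
[[282.7, 177.1], [286.3, 177.9], [281.7, 179.7]]
[[283.0, 172.1], [286.6, 172.9], [282.0, 174.8]]
[[283.3, 166.9], [287.0, 167.8], [282.3, 169.6]]
```

```bash
python3 -m handwheel '[[1,0,0,-1,0,0,0],[1,1.5,1.5,-1,0,0,0],[1,3,3,-1,0,0,0],[1,4.2,4.5,-1,0,0,0],[1,5.5,6,-1,0,0,0],[1,6.9,7.4,-1,0,0,0],[1,8.2,8.9,-1,0,0,0],[1,9.5,10.4,-1,0,0,0],[1,11,11.9,-1,0,0,0],[1,11,11.9,-1,0,0,0]]'; python3 go.py .53 .3043 .165 34.2
```

```text
time_s: 4.47
eef_pos: [0.5229, 0.2766, 0.2061]
eef_rot: [-0.001, 0.468, 0.884, -0.002]
contact_force: [1.2, -0.1, -1.0]
grip_width: 0.037
t 4.47 pos [0.5229 0.2766 0.2061] F [ 1.2 -0.1 -1. ] w 0.037
shift [0.76 0.86 1.64] turn [-0.03 -0.    0.  ]
```

```bash
python3 -m handwheel '[[1,0,0,0,0,0,0],[1,0,0,0,0,0,0],[1,0,0,0,0,0,0],[1,0,0,0,0,0,0],[1,0,0,0,0,0,0],[1,0,0,0,0,0,0],[1,0,0,0,0,0,0],[1,0,0,0,0,0,0],[1,0,0,0,0,0,0],[1,0,0,0,0,0,0]]'; python3 go.py .53 .3043 .165 34.2
```

```text
time_s: 5.3
eef_pos: [0.5237, 0.275, 0.2086]
eef_rot: [0.0, 0.468, 0.884, 0.0]
contact_force: [0.1, 0.1, -1.4]
grip_width: 0.0374
t 5.3 pos [0.5237 0.275  0.2086] F [ 0.1  0.1 -1.4] w 0.0374
shift [0.83 0.87 1.74] turn [ 0.  0. -0.]
```

```bash
python3 -m handwheel '[[1,0.8,0.87,0,0,0,0],[1,0.83,0.87,0.5,0,0,0],[1,0.83,0.87,1,0,0,0],[1,0.83,0.87,1.7,0,0,0],[1,0.83,0.87,1.7,0,0,0],[1,0.83,0.87,1.7,0,0,0],[1,0.83,0.87,1.7,0,0,0],[1,0.83,0.87,1.7,0,0,0],[1,0.83,0.87,1.7,0,0,0],[1,0.83,0.87,1.7,0,0,0]]'; python3 go.py .53 .3043 .165 34.2
python3 - <<'E'
from h import *
for n in("scene","top"): cv2.imwrite(f"pics/{n}3.png",ctrl.snapshot(n)[:,:,::-1])
I=cv2.imread("pics/scene3.png")[:,:,::-1]; crop(I,290,460,210,350,4.4,"pics/s3.png")
E
```

```text
time_s: 6.13
eef_pos: [0.5304, 0.3046, 0.1667]
eef_rot: [0.0, 0.468, 0.884, 0.0]
contact_force: [-0.2, 0.5, -2.0]
grip_width: 0.0373
t 6.13 pos [0.5304 0.3046 0.1667] F [-0.2  0.5 -2. ] w 0.0373
shift [-0.   -0.02  0.07] turn [ 0.01  0.   -0.  ]
```

View pics/s3.png

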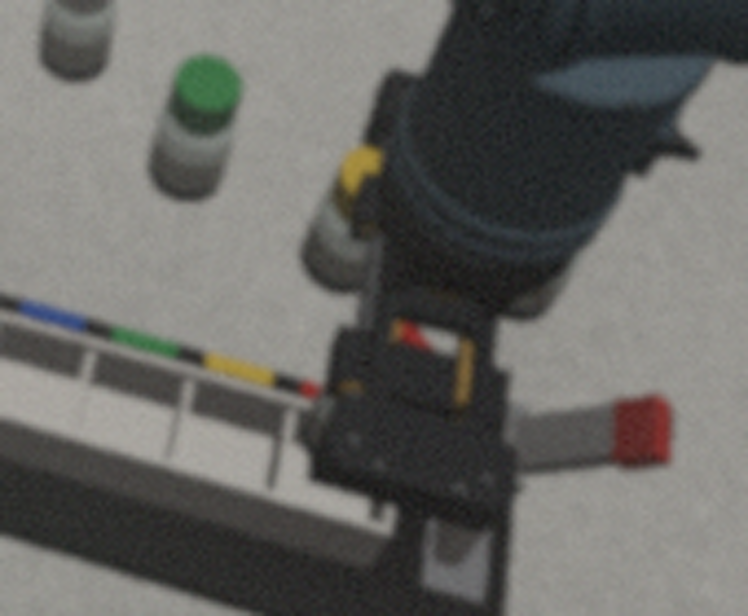

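View pics/top3.png

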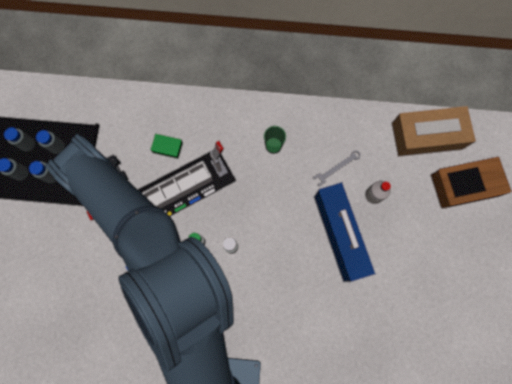

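Pocket 1 is hidden by the gripper in both views, so I lower in small steps and use the force reading as the check.

```bash
python3 -m handwheel '[[1,0,0,0.4,0,0,0],[1,0,0,0.7,0,0,0],[1,0,0,0.8,0,0,0],[1,0,0,0.85,0,0,0],[1,0,0,0.9,0,0,0],[1,0,0,0.95,0,0,0],[1,0,0,0.95,0,0,0],[1,0,0,0.95,0,0,0],[1,0,0,0.95,0,0,0],[1,0,0,0.95,0,0,0]]'
```

```text
time_s: 7.07
eef_pos: [0.5301, 0.3046, 0.1424]
eef_rot: [0.0, 0.468, 0.884, 0.0]
contact_force: [0.9, -0.1, 0.1]
grip_width: 0.0374
```

```bash
python3 -m handwheel '[[1,0,0,0.04,0,0,0],[1,0,0,0.08,0,0,0],[1,0,0,0.12,0,0,0],[1,0,0,0.16,0,0,0],[1,0,0,0.2,0,0,0],[1,0,0,0.2,0,0,0],[1,0,0,0.2,0,0,0],[1,0,0,0.2,0,0,0],[1,0,0,0.2,0,0,0],[1,0,0,0.2,0,0,0]]'
```

```text
time_s: 7.9
eef_pos: [0.53, 0.3045, 0.1372]
eef_rot: [-0.0, 0.468, 0.884, 0.0]
contact_force: [-0.3, -0.0, -1.2]
grip_width: 0.0373
```

It is in the pocket with no force; I lower it to the floor.

```bash
python3 -m handwheel '[[1,0,0,0.2,0,0,0],[1,0,0,0.4,0,0,0],[1,0,0,0.6,0,0,0],[1,0,0,0.8,0,0,0],[1,0,0,1,0,0,0],[1,0,0,1.2,0,0,0],[1,0,0,1.3,0,0,0],[1,0,0,1.4,0,0,0],[1,0,0,1.45,0,0,0],[1,0,0,1.45,0,0,0]]'
```

```text
time_s: 8.73
eef_pos: [0.5299, 0.3045, 0.1007]
eef_rot: [-0.0, 0.468, 0.884, -0.0]
contact_force: [0.2, -0.6, -2.4]
grip_width: 0.0374
```

```bash
python3 -m handwheel '[[1,0,0,0.04,0,0,0],[1,0,0,0.06,0,0,0],[1,0,0,0.06,0,0,0],[1,0,0,0.06,0,0,0],[0.6,0,0,0.06,0,0,0],[0.3,0,0,0.06,0,0,0],[-1,0,0,0.06,0,0,0],[-1,0,0,0.06,0,0,0],[-1,0,0,0.06,0,0,0],[-1,0,0,0.06,0,0,0]]'; python3 go.py .4113 .2126 .22 34.2;  python3 -m handwheel '[[-1,0,0,0,0,0,0],[-1,0,0,-0.5,0,0,0],[-1,0,0,-1.5,0,0,0],[-1,0,0,-3,0,0,0],[-1,0,0,-4.5,0,0,0],[-1,0,0,-4.5,0,0,0],[-1,-1,-2,-4.5,0,0,0],[-1,-1,-2,-4.5,0,0,0],[-1,-1,-2,-4.5,0,0,0],[-1,-1,-2,-4.5,0,0,0]]'; python3 go.py .4113 .2126 .22 34.2
```

```text
time_s: 9.57
eef_pos: [0.5301, 0.3047, 0.0996]
eef_rot: [0.0, 0.468, 0.884, 0.0]
contact_force: [-0.1, -0.6, 0.2]
grip_width: 0.062
t 9.57 pos [0.5301 0.3047 0.0996] F [-0.1 -0.6  0.2] w 0.062
shift [-0.37 -6.   -4.82] turn [ 0. -0.  0.]
time_s: 10.4
eef_pos: [0.5031, 0.2554, 0.2128]
eef_rot: [0.001, 0.468, 0.884, 0.0]
contact_force: [-0.2, 1.2, 1.2]
grip_width: 0.0878
t 10.4 pos [0.5031 0.2554 0.2128] F [-0.2  1.2  1.2] w 0.0878
shift [ 0.64 -4.   -0.29] turn [ 0.01  0.01 -0.01]
```

```bash
python3 -m handwheel '[[-1,0.6,-2,0,0,0,0],[-1,0.6,-4,0,0,0,0],[-1,0.6,-5,0,0,0,0],[-1,0.6,-5,0,0,0,0],[-1,0.6,-5,0,0,0,0],[-1,0.6,-5,0,0,0,0],[-1,0.6,-5,0,0,0,0],[-1,0.6,-5,0,0,0,0],[-1,0.6,-5,0,0,0,0],[-1,0.6,-5,0,0,0,0]]'
cat > snap.py <<'E'
from h import *
import sys
k=sys.argv[1]
for n in("scene","top"): cv2.imwrite(f"pics/{n}{k}.png",ctrl.snapshot(n)[:,:,::-1])
S=cv2.imread(f"pics/scene{k}.png");T=cv2.imread(f"pics/top{k}.png")
a=cv2.resize(S[130:370,210:450],None,fx=1.66,fy=1.66,interpolation=cv2.INTER_CUBIC);b=cv2.resize(T[90:290,80:280],(398,398),interpolation=cv2.INTER_CUBIC)
cv2.imwrite(f"pics/c{k}.png",np.hstack([a[:398,:398],b]))
E
python3 snap.py 4; python3 go.py .4113 .2126 .1 34.2
```

```text
time_s: 11.23
eef_pos: [0.3914, 0.1985, 0.212]
eef_rot: [-0.0, 0.468, 0.884, 0.0]
contact_force: [0.0, 0.2, 0.1]
grip_width: 0.0881
t 11.33 pos [0.3911 0.1982 0.2119] F [ 0.2 -1.1 -0.2] w 0.0881
shift [0.02 0.99 4.48] turn [-0. -0.  0.]
```

View pics/c4.png

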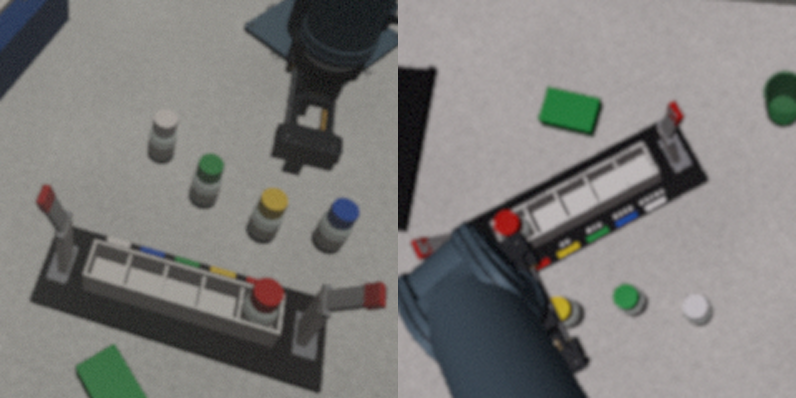

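Red stands in pocket 1 (composite 266,293). I check that the other bottles haven't been knocked.

```bash
cat > chk.py <<'E'
from bot2 import *
import sys
k=sys.argv[1]
g=dict(red=(.4386,-.0912),yellow=(.4113,.2126),green=(.4384,.1153),blue=(.3463,.2836),white=(.4348,.0142))
D={j:{n:cv2.imread(f"pics/{n}{j}.png")[:,:,::-1] for n in("scene","top")} for j in("0",k)}
for c,x in g.items():
    if c in sys.argv[2:]: continue
    for n in("scene","top"):
        try:
            a=disc(n,D["0"][n],c,x);b=disc(n,D[k][n],c,x);print(c,n,"area",round(a[1]),round(b[1]),"moved mm",((b[2]-a[2])*1e3).round(1))
        except Exception as e: print(c,n,"hidden")
p=np.load("carrier.npy");ey=np.array([-np.sin(p[2]),np.cos(p[2])]);ex=np.array([ey[1],-ey[0]])
for c in sys.argv[2:]:
    i=list(("red","yellow","green","blue","white")).index(c);P=p[:2]+ey*(.104-.052*i)
    for n in("scene","top"):
        try:
            b=disc(n,D[k][n],c,P,.1105);d=b[2]-P;print(c,"in pocket",n,"area",round(b[1]),"off carrier x,y mm",round(d@ex*1e3,1),round(d@ey*1e3,1))
        except Exception as e: print(c,n,"hidden")
E
python3 chk.py 4 red
```

```text
yellow scene area 178 179 moved mm [0.1 0. ]
yellow top area 127 76 moved mm [ 3.5 -5.7]
green scene area 146 147 moved mm [-0.   0.1]
green top area 115 115 moved mm [-0. -0.]
blue scene area 170 168 moved mm [ 0.1 -0.1]
blue top area 125 1088 moved mm [0.4 0.2]
white scene area 94 319 moved mm [-13.2   2.8]
white top area 94 776 moved mm [-3.   1.4]
red in pocket scene area 269 off carrier x,y mm 0.5 -2.5
red in pocket top area 128 off carrier x,y mm -1.5 -1.3
```

```bash
python3 -m handwheel '[[-1,0.02,0.99,0,0,0,0],[-1,0.02,0.99,1,0,0,0],[-1,0.02,0.99,2,0,0,0],[-1,0.02,0.99,3,0,0,0],[-1,0.02,0.99,4,0,0,0],[-1,0.02,0.99,5.12,0,0,0],[-1,0.02,0.99,5.12,0,0,0],[-1,0.02,0.99,5.12,0,0,0],[0.4,0.02,0.99,5.12,0,0,0],[1,0.02,0.99,5.12,0,0,0]]'; python3 -m handwheel '[[1,0,0,0,0,0,0],[1,0,0,0,0,0,0],[1,0,0,0,0,0,0],[1,0,0,0,0,0,0],[1,0,0,0,0,0,0],[1,0,0,0,0,0,0],[1,0,0,0,0,0,0],[1,0,0,-1,0,0,0],[1,0,0,-2,0,0,0],[1,0,0,-3,0,0,0]]';python3 go.py .5592 .2613 .205 34.2
```

```text
time_s: 12.17
eef_pos: [0.4122, 0.2128, 0.0855]
eef_rot: [0.001, 0.468, 0.884, 0.001]
contact_force: [0.3, 0.8, 0.8]
grip_width: 0.0769
time_s: 13.0
eef_pos: [0.4101, 0.2118, 0.1592]
eef_rot: [-0.001, 0.468, 0.884, -0.001]
contact_force: [-0.2, -0.3, -1.1]
grip_width: 0.0371
t 13.0 pos [0.4101 0.2118 0.1592] F [-0.2 -0.3 -1.1] w 0.0371
shift [-1.72  6.04 -1.85] turn [-0.02 -0.01  0.01]
```

```bash
python3 -m handwheel '[[1,-0.5,0,-1.8,0,0,0],[1,-1,1.3,-1.8,0,0,0],[1,-1.7,2.6,-1.8,0,0,0],[1,-1.72,4,-1.8,0,0,0],[1,-1.72,5.3,-1.8,0,0,0],[1,-1.72,6.04,-1.8,0,0,0],[1,-1.72,6.04,-1.8,0,0,0],[1,-1.72,6.04,-1.8,0,0,0],[1,-1.72,6.04,-0.9,0,0,0],[1,-1.72,6.04,0,0,0,0]]';python3 go.py .5592 .2613 .150 34.2
```

```text
time_s: 13.83
eef_pos: [0.5598, 0.2611, 0.1591]
eef_rot: [0.001, 0.468, 0.884, 0.0]
contact_force: [-0.6, -0.5, -2.3]
grip_width: 0.0373
t 13.83 pos [0.5598 0.2611 0.1591] F [-0.6 -0.5 -2.3] w 0.0373
shift [ 0.02 -0.02  0.37] turn [0.01 0.01 0.  ]
```

```bash
python3 -m handwheel '[[1,0,0,0.3,0,0,0],[1,0,0,0.4,0,0,0],[1,0,0,0.5,0,0,0],[1,0,0,0.6,0,0,0],[1,0,0,0.65,0,0,0],[1,0,0,0.7,0,0,0],[1,0,0,0.75,0,0,0],[1,0,0,0.8,0,0,0],[1,0,0,0.8,0,0,0],[1,0,0,0.8,0,0,0]]';python3 go.py .5592 .2613 .099 34.2
```

```text
time_s: 14.67
eef_pos: [0.5601, 0.2616, 0.139]
eef_rot: [0.0, 0.468, 0.884, 0.0]
contact_force: [0.7, 0.0, -2.4]
grip_width: 0.0371
t 14.67 pos [0.5601 0.2616 0.139 ] F [ 0.7  0.  -2.4] w 0.0371
shift [ 0.01 -0.04  1.6 ] turn [0. 0. 0.]
```

In, with no contact.

```bash
python3 -m handwheel '[[1,0,0,0.3,0,0,0],[1,0,0,0.6,0,0,0],[1,0,0,0.9,0,0,0],[1,0,0,1.2,0,0,0],[1,0,0,1.4,0,0,0],[1,0,0,1.5,0,0,0],[1,0,0,1.55,0,0,0],[1,0,0,1.59,0,0,0],[1,0,0,1.59,0,0,0],[0.6,0,0,1.59,0,0,0]]'; python3 -m handwheel '[[0.3,0,0,0,0,0,0],[-1,0,0,0,0,0,0],[-1,0,0,0,0,0,0],[-1,0,0,0,0,0,0],[-1,0,0,0,0,0,0],[-1,0,0,0,0,0,0],[-1,0,0,-1,0,0,0],[-1,0,0,-2,0,0,0],[-1,0,0,-3.5,0,0,0],[-1,0,0,-4.8,0,0,0]]';python3 go.py .4384 .1153 .22 34.2
```

```text
time_s: 15.5
eef_pos: [0.5601, 0.2616, 0.0996]
eef_rot: [0.0, 0.468, 0.884, 0.0]
contact_force: [-1.8, -1.8, 2.3]
grip_width: 0.0373
time_s: 16.33
eef_pos: [0.5599, 0.2616, 0.2207]
eef_rot: [-0.0, 0.468, 0.884, -0.0]
contact_force: [0.8, -0.6, 1.3]
grip_width: 0.0878
t 16.33 pos [0.5599 0.2616 0.2207] F [ 0.8 -0.6  1.3] w 0.0878
shift [-2.11 -7.31  0.03] turn [-0. -0.  0.]
```

```bash
python3 -m handwheel '[[-1,-0.4,-1.5,0,0,0,0],[-1,-0.8,-3,0,0,0,0],[-1,-1.2,-4.5,0,0,0,0],[-1,-1.7,-6,0,0,0,0],[-1,-2.11,-7.5,0,0,0,0],[-1,-2.11,-8.3,0,0,0,0],[-1,-2.11,-8.3,0,0,0,0],[-1,-2.11,-8.3,0,0,0,0],[-1,-2.11,-8.3,0,0,0,0],[-1,-2.11,-8.3,0,0,0,0]]'; python3 snap.py 5; python3 chk.py 5 red yellow; python3 go.py .4384 .1153 .084 34.2
```

```text
time_s: 17.17
eef_pos: [0.4192, 0.1024, 0.2195]
eef_rot: [0.0, 0.467, 0.884, 0.001]
contact_force: [-0.4, 0.6, -0.3]
grip_width: 0.088
green scene area 146 147 moved mm [-0. -0.]
green top area 115 717 moved mm [-6.3 15.3]
blue scene area 170 169 moved mm [ 0.  -0.1]
blue top area 125 125 moved mm [-0.  0.]
white scene area 94 839 moved mm [-6.5 -3.3]
white top area 94 568 moved mm [-6.4  0. ]
red in pocket scene area 268 off carrier x,y mm 0.5 -2.5
red in pocket top area 129 off carrier x,y mm -1.7 -1.4
yellow in pocket scene area 265 off carrier x,y mm 2.8 -0.2
yellow in pocket top area 130 off carrier x,y mm 1.0 0.5
t 17.27 pos [0.4189 0.1023 0.2193] F [-1.   0.2 -1.5] w 0.0884
shift [-0.01  0.93  5.41] turn [ 0.01 -0.01  0.01]
```

View pics/c5.png

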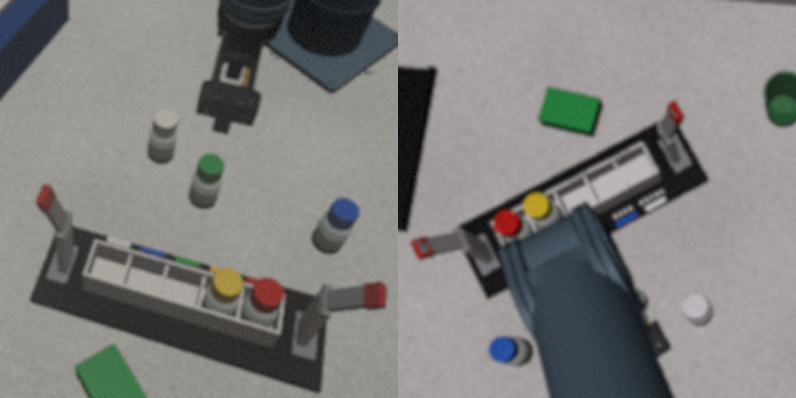

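Yellow and red both stand in their pockets and green hasn't moved. Green is next.

```bash
python3 -m handwheel '[[-1,0,0.93,0,0,0,0],[-1,0,0.93,1.2,0,0,0],[-1,0,0.93,2.4,0,0,0],[-1,0,0.93,3.6,0,0,0],[-1,0,0.93,4.6,0,0,0],[-1,0,0.93,5.41,0,0,0],[-1,0,0.93,5.41,0,0,0],[-1,0,0.93,5.41,0,0,0],[0.4,0,0.93,5.41,0,0,0],[1,0,0.93,5.41,0,0,0]]'; python3 -m handwheel '[[1,0,0,0,0,0,0],[1,0,0,0,0,0,0],[1,0,0,0,0,0,0],[1,0,0,0,0,0,0],[1,0,0,0,0,0,0],[1,0,0,0,0,0,0],[1,0,0,0,0,0,0],[1,0,0,-1,0,0,0],[1,0,0,-2,0,0,0],[1,0,0,-3,0,0,0]]';python3 go.py .5884 .2183 .205 34.2
```

```text
time_s: 18.1
eef_pos: [0.4385, 0.1148, 0.0852]
eef_rot: [0.001, 0.468, 0.884, 0.001]
contact_force: [0.7, 0.1, -0.1]
grip_width: 0.0772
time_s: 18.93
eef_pos: [0.4362, 0.114, 0.1591]
eef_rot: [-0.001, 0.468, 0.884, -0.001]
contact_force: [1.3, 0.4, -2.8]
grip_width: 0.0372
t 18.93 pos [0.4362 0.114  0.1591] F [ 1.3  0.4 -2.8] w 0.0372
shift [ 0.03  7.38 -1.86] turn [-0.03 -0.01  0.01]
```

```bash
python3 -m handwheel '[[1,0,0,-1.8,0,0,0],[1,0,1.4,-1.8,0,0,0],[1,0,2.8,-1.8,0,0,0],[1,0,4.2,-1.8,0,0,0],[1,0.03,5.6,-1.8,0,0,0],[1,0.03,7,-1.8,0,0,0],[1,0.03,7.32,-1.8,0,0,0],[1,0.03,7.32,-1.8,0,0,0],[1,0.03,7.32,-0.9,0,0,0],[1,0.03,7.32,0,0,0,0]]';python3 -m handwheel '[[1,0,0,0.3,0,0,0],[1,0,0,0.4,0,0,0],[1,0,0,0.5,0,0,0],[1,0,0,0.6,0,0,0],[1,0,0,0.65,0,0,0],[1,0,0,0.7,0,0,0],[1,0,0,0.7,0,0,0],[1,0,0,0.7,0,0,0],[1,0,0,0.7,0,0,0],[1,0,0,0.7,0,0,0]]';python3 go.py .5884 .2183 .099 34.2
```

```text
time_s: 19.77
eef_pos: [0.5878, 0.2172, 0.1588]
eef_rot: [0.0, 0.468, 0.884, -0.0]
contact_force: [-0.3, -1.4, -2.7]
grip_width: 0.037
time_s: 20.6
eef_pos: [0.5884, 0.2179, 0.1417]
eef_rot: [0.0, 0.468, 0.884, 0.0]
contact_force: [0.1, -0.3, -2.9]
grip_width: 0.0371
t 20.6 pos [0.5884 0.2179 0.1417] F [ 0.1 -0.3 -2.9] w 0.0371
shift [0.01 0.01 1.71] turn [0. 0. 0.]
```

```bash
python3 -m handwheel '[[1,0,0,0.1,0,0,0],[1,0,0,0.3,0,0,0],[1,0,0,0.6,0,0,0],[1,0,0,0.9,0,0,0],[1,0,0,1.2,0,0,0],[1,0,0,1.45,0,0,0],[1,0,0,1.6,0,0,0],[1,0,0,1.69,0,0,0],[1,0,0,1.69,0,0,0],[0.6,0,0,1.69,0,0,0]]'; python3 -m handwheel '[[0.3,0,0,0,0,0,0],[-1,0,0,0,0,0,0],[-1,0,0,0,0,0,0],[-1,0,0,0,0,0,0],[-1,0,0,0,0,0,0],[-1,0,0,0,0,0,0],[-1,0,0,-1,0,0,0],[-1,0,0,-2,0,0,0],[-1,0,0,-3.5,0,0,0],[-1,0,0,-4.8,0,0,0]]';python3 go.py .3463 .2836 .22 34.2
```

```text
time_s: 21.43
eef_pos: [0.5882, 0.2179, 0.0995]
eef_rot: [-0.0, 0.468, 0.884, -0.0]
contact_force: [-1.0, -0.8, 2.0]
grip_width: 0.0374
time_s: 22.27
eef_pos: [0.5881, 0.2179, 0.2207]
eef_rot: [-0.0, 0.468, 0.884, -0.0]
contact_force: [1.5, 0.1, 0.5]
grip_width: 0.0879
t 22.27 pos [0.5881 0.2179 0.2207] F [1.5 0.1 0.5] w 0.0879
shift [ 7.62 -6.52  0.03] turn [-0. -0.  0.]
```

```bash
python3 -m handwheel '[[-1,1,-1,0,0,0,0],[-1,2,-2,0,0,0,0],[-1,3,-3,0,0,0,0],[-1,3.8,-4.2,0,0,0,0],[-1,4.5,-5.5,0,0,0,0],[-1,4.5,-6.52,0,0,0,0],[-1,4.5,-6.52,0,0,0,0],[-1,4.5,-6.52,0,0,0,0],[-1,4.5,-6.52,0,0,0,0],[-1,4.5,-6.52,0,0,0,0]]'; python3 snap.py 6; python3 chk.py 6 red yellow green; python3 go.py .3463 .2836 .084 34.2
```

```text
time_s: 23.1
eef_pos: [0.3915, 0.2198, 0.2195]
eef_rot: [0.0, 0.468, 0.884, 0.001]
contact_force: [-0.1, -0.3, -0.6]
grip_width: 0.088
blue scene area 170 169 moved mm [ 0. -0.]
blue top area 125 1019 moved mm [-2.1  2.5]
white scene area 94 238 moved mm [-6.8  7.7]
white top area 94 790 moved mm [-2.7  1.5]
red in pocket scene area 270 off carrier x,y mm 0.5 -2.5
red in pocket top area 122 off carrier x,y mm -1.1 -2.1
yellow in pocket scene area 265 off carrier x,y mm 2.8 -0.2
yellow in pocket top area 131 off carrier x,y mm 1.0 0.5
green in pocket scene area 227 off carrier x,y mm 1.6 1.6
green in pocket top area 121 off carrier x,y mm -1.1 1.2
t 23.2 pos [0.3912 0.2197 0.2192] F [ 0.4 -1.2 -0.2] w 0.088
shift [ 3.12 -0.05  5.41] turn [ 0.01 -0.01 -0.  ]
```

View pics/c6.png

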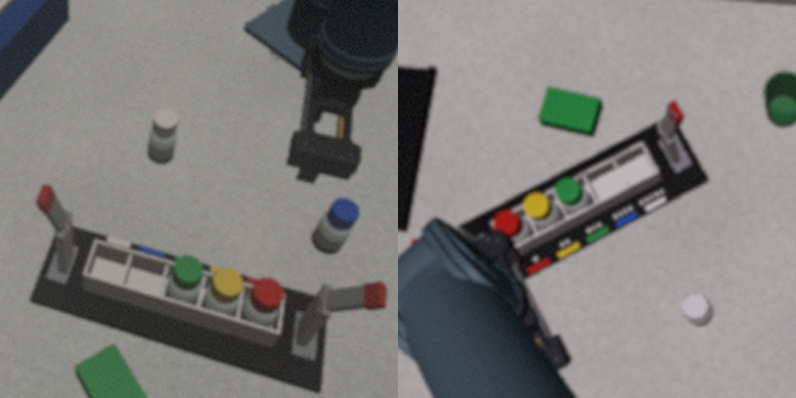

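Red, yellow and green all stand in their pockets and blue hasn't moved. I pick blue.

```bash
python3 -m handwheel '[[-1,1.5,0,0,0,0,0],[-1,3.12,-0.05,0,0,0,0],[-1,3.12,-0.05,1.2,0,0,0],[-1,3.12,-0.05,2.4,0,0,0],[-1,3.12,-0.05,3.6,0,0,0],[-1,3.12,-0.05,4.6,0,0,0],[-1,3.12,-0.05,5.41,0,0,0],[-1,3.12,-0.05,5.41,0,0,0],[-1,3.12,-0.05,5.41,0,0,0],[0.4,3.12,-0.05,5.41,0,0,0]]'; python3 -m handwheel '[[1,0,0,0,0,0,0],[1,0,0,0,0,0,0],[1,0,0,0,0,0,0],[1,0,0,0,0,0,0],[1,0,0,0,0,0,0],[1,0,0,0,0,0,0],[1,0,0,0,0,0,0],[1,0,0,0,0,0,0],[1,0,0,-1,0,0,0],[1,0,0,-2.5,0,0,0]]'
python3 -m handwheel '[[1,0,0,-1,0,0,0],[1,0,0,-2,0,0,0],[1,0,0,-2.5,0,0,0],[1,0,0,-2.5,0,0,0],[1,0,0,-2.5,0,0,0],[1,0,0,-2.5,0,0,0],[1,0,0,-2.5,0,0,0],[1,0,0,-2.5,0,0,0],[1,0,0,-2.5,0,0,0],[1,0,0,-2.5,0,0,0]]';python3 go.py .6177 .1753 .205 34.2
```

```text
time_s: 24.03
eef_pos: [0.346, 0.2838, 0.0848]
eef_rot: [0.0, 0.468, 0.884, 0.001]
contact_force: [-0.5, 0.2, 0.0]
grip_width: 0.0833
time_s: 24.87
eef_pos: [0.3432, 0.2812, 0.1447]
eef_rot: [-0.002, 0.468, 0.884, -0.003]
contact_force: [1.6, -0.5, -1.1]
grip_width: 0.0374
time_s: 25.7
eef_pos: [0.3451, 0.2829, 0.2085]
eef_rot: [-0.0, 0.468, 0.884, -0.0]
contact_force: [-0.4, 0.1, -2.1]
grip_width: 0.0372
t 25.7 pos [0.3451 0.2829 0.2085] F [-0.4  0.1 -2.1] w 0.0372
shift [-9.69  6.6   0.13] turn [-0.01 -0.    0.  ]
```

```bash
python3 -m handwheel '[[1,-0.5,0.3,-0.5,0,0,0],[1,-1.7,1.2,-0.5,0,0,0],[1,-2.9,2,-0.5,0,0,0],[1,-4.1,2.8,-0.5,0,0,0],[1,-5.3,3.6,-0.5,0,0,0],[1,-6.5,4.4,-0.5,0,0,0],[1,-7.7,5.2,-0.5,0,0,0],[1,-8.9,6,-0.5,0,0,0],[1,-9.69,6.6,-0.5,0,0,0],[1,-9.69,6.6,-0.5,0,0,0]]'; python3 -m handwheel '[[1,0,0,0,0,0,0],[1,0,0,0,0,0,0],[1,0,0,0,0,0,0],[1,0,0,0,0,0,0],[1,0,0,0,0,0,0],[1,0,0,1,0,0,0],[1,0,0,2,0,0,0],[1,0,0,2.5,0,0,0],[1,0,0,2.5,0,0,0],[1,0,0,2.5,0,0,0]]'; python3 go.py .6177 .1753 .150 34.2
```

```text
time_s: 26.53
eef_pos: [0.623, 0.171, 0.2203]
eef_rot: [0.001, 0.471, 0.882, -0.0]
contact_force: [-1.1, -0.8, -1.6]
grip_width: 0.0378
time_s: 27.37
eef_pos: [0.6177, 0.1756, 0.159]
eef_rot: [-0.0, 0.468, 0.884, -0.0]
contact_force: [-0.4, 0.7, -1.7]
grip_width: 0.0374
t 27.37 pos [0.6177 0.1756 0.159 ] F [-0.4  0.7 -1.7] w 0.0374
shift [-0.01 -0.01  0.36] turn [-0.01 -0.    0.  ]
```

```bash
python3 -m handwheel '[[1,0,0,0.3,0,0,0],[1,0,0,0.4,0,0,0],[1,0,0,0.5,0,0,0],[1,0,0,0.6,0,0,0],[1,0,0,0.65,0,0,0],[1,0,0,0.7,0,0,0],[1,0,0,0.7,0,0,0],[1,0,0,0.7,0,0,0],[1,0,0,0.7,0,0,0],[1,0,0,0.7,0,0,0]]';python3 go.py .6177 .1753 .099 34.2
```

```text
time_s: 28.2
eef_pos: [0.6181, 0.1755, 0.1416]
eef_rot: [0.0, 0.468, 0.884, 0.0]
contact_force: [0.1, -0.7, -2.6]
grip_width: 0.0374
t 28.2 pos [0.6181 0.1755 0.1416] F [ 0.1 -0.7 -2.6] w 0.0374
shift [ 0.   -0.02  1.7 ] turn [0. 0. 0.]
```

```bash
python3 -m handwheel '[[1,0,0,0.1,0,0,0],[1,0,0,0.3,0,0,0],[1,0,0,0.6,0,0,0],[1,0,0,0.9,0,0,0],[1,0,0,1.2,0,0,0],[1,0,0,1.45,0,0,0],[1,0,0,1.6,0,0,0],[1,0,0,1.69,0,0,0],[1,0,0,1.69,0,0,0],[0.6,0,0,1.69,0,0,0]]'; python3 -m handwheel '[[0.3,0,0,0,0,0,0],[-1,0,0,0,0,0,0],[-1,0,0,0,0,0,0],[-1,0,0,0,0,0,0],[-1,0,0,0,0,0,0],[-1,0,0,0,0,0,0],[-1,0,0,-1,0,0,0],[-1,0,0,-2,0,0,0],[-1,0,0,-3.5,0,0,0],[-1,0,0,-4.8,0,0,0]]';python3 go.py .4348 .0142 .22 34.2
```

```text
time_s: 29.03
eef_pos: [0.6181, 0.1755, 0.0994]
eef_rot: [0.0, 0.468, 0.884, -0.0]
contact_force: [0.0, -0.7, -0.0]
grip_width: 0.0373
time_s: 29.87
eef_pos: [0.6178, 0.1755, 0.2207]
eef_rot: [-0.0, 0.468, 0.884, -0.0]
contact_force: [0.3, 0.5, -0.4]
grip_width: 0.0881
t 29.87 pos [0.6178 0.1755 0.2207] F [ 0.3  0.5 -0.4] w 0.0881
shift [-1.22 -9.68  0.03] turn [-0. -0.  0.]
```

```bash
python3 -m handwheel '[[-1,-1,-1,0,0,0,0],[-1,-2,-2,0,0,0,0],[-1,-3,-3,0,0,0,0],[-1,-4,-4,0,0,0,0],[-1,-5,-5.2,0,0,0,0],[-1,-5.5,-6.5,0,0,0,0],[-1,-6,-8,0,0,0,0],[-1,-6,-8,0,0,0,0],[-1,-6,-8,0,0,0,0],[-1,-6,-8,0,0,0,0]]'; python3 snap.py 7; python3 chk.py 7 red yellow green blue; python3 go.py .4348 .0142 .22 34.2
```

```text
time_s: 30.7
eef_pos: [0.5375, -0.0605, 0.2196]
eef_rot: [0.0, 0.468, 0.884, 0.0]
contact_force: [0.7, 0.4, -0.2]
grip_width: 0.0881
white scene area 94 795 moved mm [-7.  -3.2]
white top area 94 976 moved mm [1.8 3.1]
red in pocket scene area 268 off carrier x,y mm 0.5 -2.5
red in pocket top area 129 off carrier x,y mm -1.7 -1.3
yellow in pocket scene area 265 off carrier x,y mm 2.8 -0.2
yellow in pocket top area 130 off carrier x,y mm 1.0 0.5
green in pocket scene area 227 off carrier x,y mm 1.6 1.7
green in pocket top area 121 off carrier x,y mm -1.0 1.2
blue in pocket scene area 219 off carrier x,y mm 3.3 2.7
blue in pocket top area 121 off carrier x,y mm 0.8 1.6
t 30.8 pos [ 0.5378 -0.0593  0.2195] F [-0.2 -0.5 -0.6] w 0.0885
shift [ 4.75 -1.74 -0.02] turn [ 0.01 -0.    0.02]
```

View pics/c7.png

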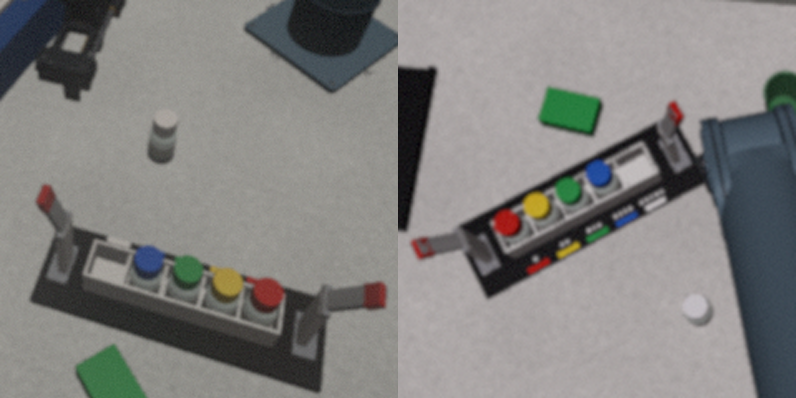

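Blue is in pocket 4. The automatic white-cap measure fails in this light, so I compare the patches directly.

```bash
python3 - <<'E'
from bot2 import *
for n in("scene","top"):
    a,b=[cv2.imread(f"pics/{n}{k}.png").astype(np.float32).mean(2) for k in(0,7)]
    u=proj(n,[.4348,.0142,.06])[0].astype(int);w=18
    A=a[u[1]-w:u[1]+w,u[0]-w:u[0]+w];B=b[u[1]-w:u[1]+w,u[0]-w:u[0]+w]
    print(n,cv2.phaseCorrelate(A-A.mean(),B-B.mean(),cv2.createHanningWindow((2*w,2*w),cv2.CV_32F)),abs(A-B).max())
I=cv2.imread("pics/top7.png");P=I[233:255,218:240].min(2);print(P)
E
```

```text
scene ((0.1886829501827414, -0.05961989891362407), 0.9249265996026405) 17.0
top ((0.05480656375614146, 0.05799221859542314), 0.9687740883709471) 22.0
[[164 163 165 166 164 165 165 168 165 168 164 165 164 162 163 167 164 168
  165 162 164 164]
 [163 165 165 167 166 165 164 166 166 165 166 164 162 162 159 161 166 167
  164 164 163 163]
 [164 164 164 166 166 166 164 167 169 167 167 164 162 163 160 163 164 164
  164 164 163 164]
 [163 163 164 166 169 165 167 166 166 167 163 161 163 165 163 167 166 165
  165 163 163 165]
 [163 164 162 166 164 164 162 161 167 171 171 168 169 168 166 163 163 166
  164 164 162 166]
 [165 165 164 163 167 163 159 163 172 181 182 181 183 180 173 161 158 161
  163 164 165 167]
 [165 163 167 167 169 167 166 172 182 186 187 186 189 187 182 171 158 157
  159 163 167 167]
 [165 168 168 168 168 168 176 182 186 189 188 186 189 186 187 184 165 150
  153 160 164 167]
 [164 165 166 170 170 173 181 185 189 189 186 186 188 188 186 186 171 149
  143 156 163 166]
 [164 167 167 172 174 180 186 189 187 187 189 187 189 188 188 188 178 154
  141 148 161 167]
 [168 168 169 172 17
[... 396 characters left out ...]
9 188 189 186 183 172 146 125
  115 115 135 157]
 [167 168 167 168 161 154 158 166 175 181 187 185 184 180 171 151 127 117
  111 112 139 159]
 [168 166 166 166 164 161 153 154 155 163 165 167 163 159 144 129 120 111
  105 118 149 164]
 [168 167 165 168 164 164 160 148 138 138 138 135 131 129 125 119 114 103
  106 134 159 169]
 [166 167 167 165 166 167 165 155 144 133 129 124 123 121 119 115 103 101
  122 150 165 170]
 [165 168 167 167 165 166 167 164 152 142 132 123 118 112 108 110 108 122
  147 161 169 170]
 [163 166 168 167 165 166 168 165 165 162 147 136 125 118 119 127 134 149
  163 165 166 169]
 [165 166 166 167 164 168 169 170 169 169 163 157 153 153 155 158 161 166
  169 166 169 169]]
```

```bash
python3 -m handwheel '[[-1,1.4,-0.5,0,0,0,0],[-1,2.8,-1,0,0,0,0],[-1,4,-1.5,0,0,0,0],[-1,4.76,-1.74,0,0,0,0],[-1,4.76,-1.74,0,0,0,0],[-1,4.76,-1.74,0,0,0,0],[-1,4.76,-1.74,1,0,0,0],[-1,4.76,-1.74,2,0,0,0],[-1,4.76,-1.74,3,0,0,0],[-1,4.76,-1.74,4,0,0,0]]';  python3 go.py .4348 .0142 .084 34.2
```

```text
time_s: 31.63
eef_pos: [0.4358, 0.013, 0.1181]
eef_rot: [0.001, 0.468, 0.884, 0.001]
contact_force: [0.6, -0.9, 0.6]
grip_width: 0.088
t 31.63 pos [0.4358 0.013  0.1181] F [ 0.6 -0.9  0.6] w 0.088
shift [ 0.06 -0.01  1.36] turn [ 0.01  0.   -0.  ]
```

```bash
python3 -m handwheel '[[-1,0,0,0.7,0,0,0],[-1,0,0,1.38,0,0,0],[-1,0,0,1.38,0,0,0],[-1,0,0,1.38,0,0,0],[0.4,0,0,1.38,0,0,0],[1,0,0,1.38,0,0,0],[1,0,0,1.38,0,0,0],[1,0,0,1.38,0,0,0],[1,0,0,1.38,0,0,0],[1,0,0,1.38,0,0,0]]';  python3 go.py .4348 .0142 .084 34.2; python3 -m handwheel '[[1,0,0,0,0,0,0],[1,0,0,0,0,0,0],[1,0,0,0,0,0,0],[1,0,0,-1,0,0,0],[1,0,0,-2,0,0,0],[1,0,0,-3,0,0,0],[1,0,0,-4,0,0,0],[1,0,0,-4.8,0,0,0],[1,0,0,-4.8,0,0,0],[1,0,0,-4.8,0,0,0]]';python3 go.py .6469 .1323 .205 34.2
```

```text
time_s: 32.47
eef_pos: [0.4343, 0.0128, 0.085]
eef_rot: [0.0, 0.468, 0.884, 0.0]
contact_force: [-0.8, -0.2, -0.3]
grip_width: 0.0504
t 32.47 pos [0.4343 0.0128 0.085 ] F [-0.8 -0.2 -0.3] w 0.0504
shift [0.04 0.05 0.04] turn [ 0.  0. -0.]
time_s: 33.3
eef_pos: [0.4344, 0.0126, 0.2049]
eef_rot: [0.001, 0.468, 0.884, 0.0]
contact_force: [0.1, -0.5, -2.6]
grip_width: 0.0371
t 33.3 pos [0.4344 0.0126 0.2049] F [ 0.1 -0.5 -2.6] w 0.0371
shift [-0.81  9.72  0.01] turn [ 0.01  0.01 -0.  ]
```

```bash
python3 -m handwheel '[[1,0,1,-0.2,0,0,0],[1,-0.2,2.4,-0.2,0,0,0],[1,-0.4,3.8,-0.2,0,0,0],[1,-0.6,5.2,-0.2,0,0,0],[1,-0.84,6.6,-0.2,0,0,0],[1,-0.84,8,-0.2,0,0,0],[1,-0.84,9.2,-0.2,0,0,0],[1,-0.84,9.7,-0.2,0,0,0],[1,-0.84,9.7,-0.2,0,0,0],[1,-0.84,9.7,0.8,0,0,0]]'; python3 -m handwheel '[[1,0,0,0.5,0,0,0],[1,0,0,1,0,0,0],[1,0,0,1,0,0,0],[1,0,0,1,0,0,0],[1,0,0,1,0,0,0],[1,0,0,1,0,0,0],[1,0,0,1,0,0,0],[1,0,0,1,0,0,0],[1,0,0,1,0,0,0],[1,0,0,1,0,0,0]]'; python3 go.py .6469 .1323 .150 34.2
```

```text
time_s: 34.13
eef_pos: [0.6482, 0.1336, 0.1862]
eef_rot: [0.002, 0.467, 0.884, 0.002]
contact_force: [1.8, 0.6, -1.1]
grip_width: 0.0374
time_s: 34.97
eef_pos: [0.6466, 0.1319, 0.16]
eef_rot: [0.0, 0.468, 0.884, 0.0]
contact_force: [0.1, -0.1, -2.0]
grip_width: 0.0372
t 34.97 pos [0.6466 0.1319 0.16  ] F [ 0.1 -0.1 -2. ] w 0.0372
shift [0.01 0.02 0.4 ] turn [0. 0. 0.]
```

```bash
python3 -m handwheel '[[1,-0.02,0.02,0.3,0,0,0],[1,-0.02,0.02,0.4,0,0,0],[1,-0.02,0.02,0.5,0,0,0],[1,-0.02,0.02,0.6,0,0,0],[1,-0.02,0.02,0.65,0,0,0],[1,-0.02,0.02,0.7,0,0,0],[1,-0.02,0.02,0.75,0,0,0],[1,-0.02,0.02,0.75,0,0,0],[1,-0.02,0.02,0.75,0,0,0],[1,-0.02,0.02,0.75,0,0,0]]';python3 go.py .6469 .1323 .099 34.2
```

```text
time_s: 35.8
eef_pos: [0.6473, 0.1318, 0.1411]
eef_rot: [0.0, 0.468, 0.884, 0.0]
contact_force: [0.4, -0.3, -2.1]
grip_width: 0.0373
t 35.8 pos [0.6473 0.1318 0.1411] F [ 0.4 -0.3 -2.1] w 0.0373
shift [0.03 0.   1.68] turn [0. 0. 0.]
```

```bash
python3 -m handwheel '[[1,0,0,0.1,0,0,0],[1,0,0,0.3,0,0,0],[1,0,0,0.6,0,0,0],[1,0,0,0.9,0,0,0],[1,0,0,1.2,0,0,0],[1,0,0,1.45,0,0,0],[1,0,0,1.6,0,0,0],[1,0,0,1.67,0,0,0],[1,0,0,1.67,0,0,0],[0.6,0,0,1.67,0,0,0]]'; python3 -m handwheel '[[0.3,0,0,0,0,0,0],[-1,0,0,0,0,0,0],[-1,0,0,0,0,0,0],[-1,0,0,0,0,0,0],[-1,0,0,0,0,0,0],[-1,0,0,0,0,0,0],[-1,0,0,-1,0,0,0],[-1,0,0,-2,0,0,0],[-1,0,0,-3.5,0,0,0],[-1,0,0,-5.3,0,0,0]]'; python3 -m handwheel '[[-1,-0.5,-1,0,0,0,0],[-1,-1.5,-2,0,0,0,0],[-1,-2.5,-3,0,0,0,0],[-1,-3.5,-4,0,0,0,0],[-1,-5,-5,0,0,0,0],[-1,-6,-6,0,0,0,0],[-1,-6,-6,0,0,0,0],[-1,-6,-6,0,0,0,0],[-1,-6,-6,0,0,0,0],[-1,-6,-6,0,0,0,0]]'; python3 snap.py 8; python3 chk.py 8 red yellow green blue white
```

```text
time_s: 36.63
eef_pos: [0.6473, 0.132, 0.1002]
eef_rot: [0.0, 0.468, 0.884, -0.0]
contact_force: [-1.8, -1.2, 7.0]
grip_width: 0.0374
time_s: 37.47
eef_pos: [0.646, 0.1313, 0.2282]
eef_rot: [-0.001, 0.468, 0.884, -0.001]
contact_force: [0.1, 0.5, -0.2]
grip_width: 0.088
time_s: 38.3
eef_pos: [0.6076, -0.0745, 0.2286]
eef_rot: [-0.0, 0.467, 0.884, 0.001]
contact_force: [-0.1, 0.6, -0.1]
grip_width: 0.0881
red in pocket scene area 270 off carrier x,y mm 0.5 -2.5
red in pocket top area 128 off carrier x,y mm -1.7 -1.4
yellow in pocket scene area 265 off carrier x,y mm 2.8 -0.2
yellow in pocket top area 131 off carrier x,y mm 1.0 0.5
green in pocket scene area 229 off carrier x,y mm 1.6 1.6
green in pocket top area 121 off carrier x,y mm -1.1 1.2
blue in pocket scene area 219 off carrier x,y mm 3.3 2.6
blue in pocket top area 121 off carrier x,y mm 0.8 1.6
white in pocket scene area 183 off carrier x,y mm -2.3 1.2
white in pocket top area 94 off carrier x,y mm -1.5 -0.6
```

View pics/c8.png

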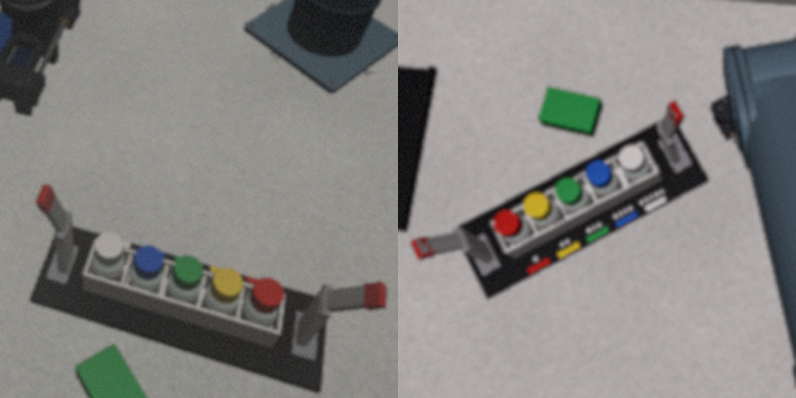

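View pics/top8.png

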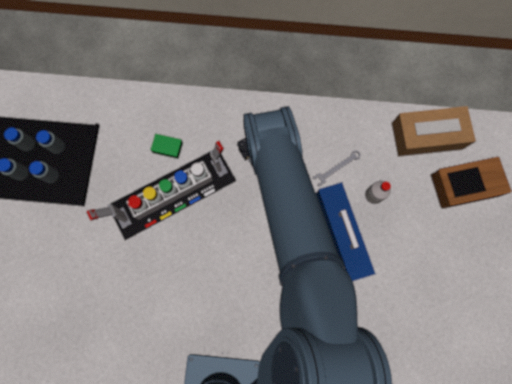

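All five bottles stand in their own pockets (top view 135,202 to 198,169). Next is the hood pose.

```bash
python3 - <<'E'
from h import *
T=cv2.imread("pics/top0.png")[:,:,::-1];S=cv2.imread("pics/scene0.png")[:,:,::-1]
a=cv2.resize(T[175:290,305:385,::-1],None,fx=5,fy=5,interpolation=cv2.INTER_CUBIC)
b=cv2.resize(S[100:205,170:260,::-1],None,fx=4.4,fy=5,interpolation=cv2.INTER_CUBIC)
h=max(len(a),len(b));c=np.zeros((h,800,3),np.uint8);c[:len(a),:400]=a;c[:len(b),404:404+b.shape[1]]=b[:,:396];cv2.imwrite("pics/hood.png",c)
E
```

```text
(no output)
```

View pics/hood.png

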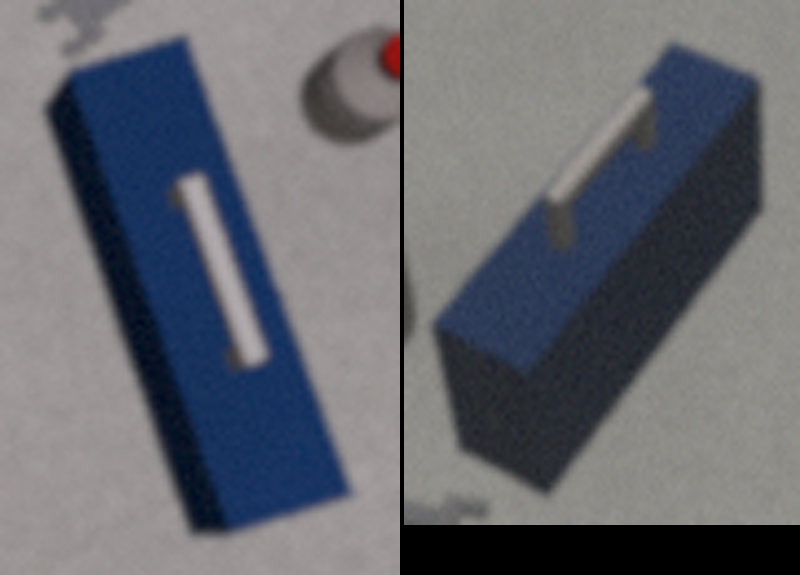

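```bash
cat > hood.py <<'E'
from h import *
def pose(n,I,vth,roi):
    I=np.ascontiguousarray(I);x0,x1,y0,y1=roi
    I=cv2.resize(I[y0:y1,x0:x1],None,fx=4,fy=4,interpolation=cv2.INTER_LINEAR).astype(int)
    to=lambda c:(np.asarray(c,float)+.5)/4-.5+[x0,y0]
    out=[]
    roof=((I[...,2]-I[...,0])>vth).astype(np.uint8)
    bar=((I.min(2)>(145 if n=="top" else 120)))
    for nm,m,z in(("roof",roof,.110),("bar",bar,.150)):
        m=m.astype(np.uint8)
        cs,_=cv2.findContours(m,cv2.RETR_EXTERNAL,cv2.CHAIN_APPROX_NONE)
        if nm=="bar":
            cs=[c for c in cs if roof[max(0,c[:,0,1].min()-16):c[:,0,1].max()+16,c[:,0,0].min()-12:c[:,0,0].max()+12].mean()>.3 and c[:,0,0].min()>8 and c[:,0,1].min()>8]
        c=max(cs,key=cv2.contourArea)[:,0,:]
        W=np.array([onz(n,to(q),z)[:2] for q in c],np.float32)
        (cx,cy),(w,h),a=cv2.minAreaRect(W*1000);b=cv2.boxPoints(((cx,cy),(w,h),a))
        e=b[1]-b[0] if np.linalg.norm(b[1]-b[0])>np.linalg.norm(b[2]-b[1]) else b[2]-b[1]
        print(n,nm,"c",round(cx,1),round(cy,1),"size",round(w,1),round(h,1),"long-axis deg",round(np.degrees(np.arctan2(e[1],e[0]))%180,1))
if __name__=="__main__":
    import sys
    k=sys.argv[1]
    for n,roi,v in(("top",(305,382,172,290),40),):
        pose(n,cv2.imread(f"pics/{n}{k}.png")[:,:,::-1],v,roi)
E
python3 hood.py 0
python3 - <<'E'
from h import *
c=[onz("top",u,.11)[:2] for u in((320,190),(342.4,182.4),(375,273.6),(350.6,281.6))]
c=np.array(c);print(c.mean(0),[np.linalg.norm(c[i]-c[i-1]).round(4) for i in range(4)]);d=(c[0]+c[1]-c[2]-c[3]);print(np.degrees(np.arctan2(d[1],d[0])))
s=[onz("scene",(170+(u-404)/4.4,100+v/5),.11)[:2] for u,v in((672,42),(760,80),(530,375),(437,325))];s=np.array(s);print("scene",s.mean(0),[np.linalg.norm(s[i]-s[i-1]).round(4) for i in range(4)]);d=s[2]+s[3]-s[0]-s[1];print(np.degrees(np.arctan2(d[1],d[0])))
E
```

```text
top roof c 500.7 -319.5 size 277.2 75.6 long-axis deg 22.4
top bar c 501.7 -322.3 size 104.3 9.5 long-axis deg 22.3
[ 0.50026566 -0.32404497] [np.float64(0.276), np.float64(0.0713), np.float64(0.2778), np.float64(0.0736)]
21.657137435549856
scene [ 0.50146251 -0.3170608 ] [np.float64(0.2805), np.float64(0.0741), np.float64(0.2809), np.float64(0.0726)]
22.975823035307506
```

```bash
python3 go.py .501 -.3215 .25 -67.7; python3 go.py .53 -.2 .25 -20
```

```text
t 38.4 pos [ 0.6076 -0.0745  0.2285] F [0.9 0.  1. ] w 0.0876
shift [-5.74 -9.1  -0.87] turn [-0.000e+00 -1.000e-02  1.701e+01]
t 38.4 pos [ 0.6076 -0.0745  0.2285] F [0.9 0.  1. ] w 0.0876
shift [-2.39 -5.4  -0.86] turn [ 0.   -0.01  9.06]
```

```bash
python3 -m handwheel '[[-1,-0.5,-0.8,-0.87,0,0,1],[-1,-1,-1.6,-0.87,0,0,2],[-1,-1.6,-2.5,-0.87,0,0,3],[-1,-2.2,-3.4,-0.87,0,0,4],[-1,-2.8,-4.4,-0.87,0,0,5.1],[-1,-3.4,-5.4,-0.87,0,0,6.2],[-1,-4,-6.4,-0.87,0,0,7.3],[-1,-4.6,-7.4,-0.87,0,0,8.4],[-1,-5.2,-8.4,-0.87,0,0,9.5],[-1,-5.74,-9.1,-0.87,0,0,10.6]]'; python3 go.py .501 -.3215 .22 -67.7
```

```text
time_s: 39.23
eef_pos: [0.499, -0.3245, 0.2502]
eef_rot: [0.0, 0.865, 0.502, -0.0]
contact_force: [0.3, 0.6, -0.2]
grip_width: 0.0882
t 39.23 pos [ 0.499  -0.3245  0.2502] F [ 0.3  0.6 -0.2] w 0.0882
shift [0.15 0.01 1.21] turn [0.   0.01 6.33]
```

```bash
python3 -m handwheel '[[-1,0.1,0.03,0.3,0,0,1],[-1,0.1,0.03,0.6,0,0,2],[-1,0.1,0.03,0.9,0,0,3],[-1,0.1,0.03,1.2,0,0,4],[-1,0.1,0.03,1.2,0,0,5],[-1,0.1,0.03,1.2,0,0,6],[-1,0.1,0.03,1.2,0,0,6.33],[-1,0.1,0.03,1.2,0,0,6.33],[-1,0.1,0.03,1.2,0,0,6.33],[-1,0.1,0.03,1.2,0,0,6.33]]'; python3 go.py .501 -.3215 .138 -67.7; python3 - <<'E'
from h import *
I=ctrl.snapshot("scene");cv2.imwrite("pics/scene9.png",I[:,:,::-1]);crop(I,130,290,60,210,4,"pics/s9.png")
E
```

```text
time_s: 40.07
eef_pos: [0.5022, -0.3207, 0.2201]
eef_rot: [-0.0, 0.98, 0.197, 0.0]
contact_force: [-0.1, -0.5, -0.0]
grip_width: 0.0886
t 40.07 pos [ 0.5022 -0.3207  0.2201] F [-0.1 -0.5 -0. ] w 0.0886
shift [-0.06  0.01  3.28] turn [-0.   -0.    0.08]
```

View pics/s9.png

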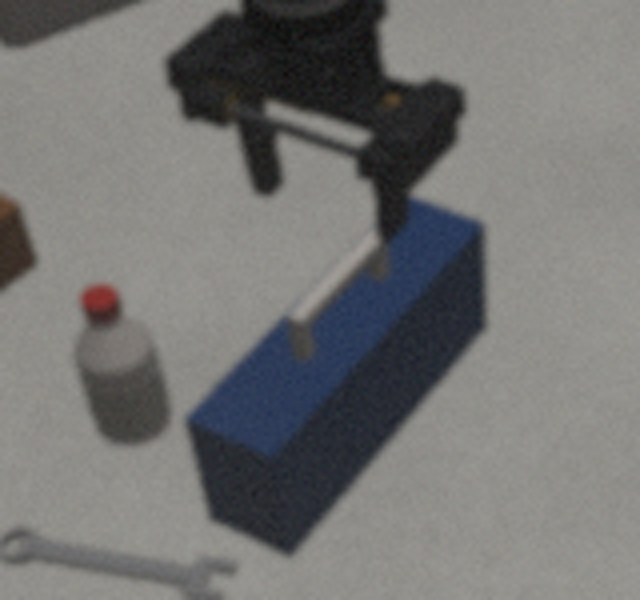

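The open jaws straddle the hood's bar (crop 340,275), so I descend and grip.

```bash
python3 -m handwheel '[[-1,-0.05,0,0.5,0,0,0.08],[-1,-0.05,0,1,0,0,0.08],[-1,-0.05,0,1.6,0,0,0.08],[-1,-0.05,0,2.2,0,0,0.08],[-1,-0.05,0,2.8,0,0,0.08],[-1,-0.05,0,3.1,0,0,0.08],[-1,-0.05,0,3.28,0,0,0.08],[-1,-0.05,0,3.28,0,0,0.08],[-1,-0.05,0,3.28,0,0,0.08],[0,-0.05,0,3.28,0,0,0.08]]'; python3 -m handwheel '[[1,0,0,0,0,0,0],[1,0,0,0,0,0,0],[1,0,0,0,0,0,0],[1,0,0,0,0,0,0],[1,0,0,0,0,0,0],[1,0,0,0,0,0,0],[1,0,0,0,0,0,0],[1,0,0,0,0,0,0],[1,0,0,0,0,0,0],[1,0,0,0,0,0,0]]'; python3 -m handwheel '[[1,0,0,-0.1,0,0,0],[1,0,0,-0.3,0,0,0],[1,0,0,-0.6,0,0,0],[1,0,0,-1,0,0,0],[1,0,0,-1,0,0,0],[1,0,0,-1,0,0,0],[1,0,0,-1,0,0,0],[1,0,0,-1,0,0,0],[1,0,0,-1,0,0,0],[1,0,0,-1,0,0,0]]'; python3 go.py .501 -.3215 .38 -67.7
```

```text
time_s: 40.95
eef_pos: [0.5012, -0.3222, 0.1389]
eef_rot: [0.0, 0.981, 0.192, 0.001]
contact_force: [-0.4, -0.1, 0.0]
grip_width: 0.0835
time_s: 41.78
eef_pos: [0.5007, -0.3219, 0.1381]
eef_rot: [-0.0, 0.981, 0.192, -0.0]
contact_force: [-0.8, -0.4, 0.6]
grip_width: 0.0172
time_s: 42.62
eef_pos: [0.5005, -0.3218, 0.1628]
eef_rot: [-0.0, 0.981, 0.192, -0.0]
contact_force: [-0.1, -0.9, -3.5]
grip_width: 0.0135
t 42.62 pos [ 0.5005 -0.3218  0.1628] F [-0.1 -0.9 -3.5] w 0.0135
shift [ 0.02 -0.01 -8.69] turn [-0.    0.   -0.02]
```

Held (13.5 mm opening, 3.5 N). Now raise it to 0.38.

```bash
python3 -m handwheel '[[1,0,0,-0.8,0,0,0],[1,0,0,-1.8,0,0,0],[1,0,0,-2.8,0,0,0],[1,0,0,-3.8,0,0,0],[1,0,0,-4.8,0,0,0],[1,0,0,-5.8,0,0,0],[1,0,0,-6.8,0,0,0],[1,0,0,-7.8,0,0,0],[1,0,0,-8.5,0,0,0],[1,0,0,-8.7,0,0,0]]'; python3 go.py .58 .0 .38 -10; python3 - <<'E'
from h import *
I=ctrl.snapshot("scene");cv2.imwrite("pics/scene10.png",I[:,:,::-1])
E
```

```text
time_s: 43.45
eef_pos: [0.5018, -0.3223, 0.3838]
eef_rot: [0.002, 0.981, 0.192, 0.002]
contact_force: [0.7, -0.7, -2.5]
grip_width: 0.0135
t 43.45 pos [ 0.5018 -0.3223  0.3838] F [ 0.7 -0.7 -2.5] w 0.0135
shift [  7.76 -10.76   0.13] turn [ 0.05 -0.01 -9.64]
```

View pics/scene10.png

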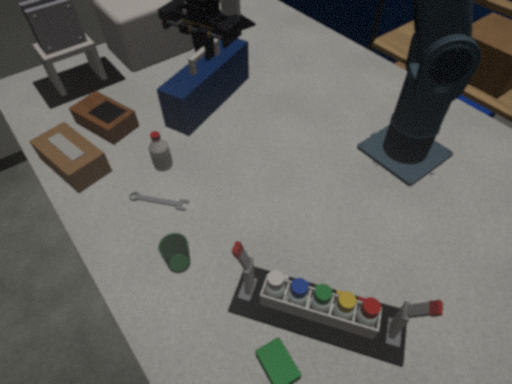

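The hood hangs level (scene 205,85). I carry it towards the carrier, turning on the way.

```bash
python3 -m handwheel '[[1,0.4,-0.5,0,0,0,-0.5],[1,1,-1.4,0,0,0,-1.3],[1,1.8,-2.5,0,0,0,-2.3],[1,2.6,-3.6,0,0,0,-3.3],[1,3.4,-4.7,0,0,0,-4.3],[1,4.2,-5.8,0,0,0,-5.3],[1,5,-6.9,0,0,0,-6.3],[1,5.8,-8,0,0,0,-7.3],[1,6.6,-9.1,0,0,0,-8.3],[1,7.3,-10.1,0,0,0,-9.1]]'; python3 go.py .5884 .2183 .38 34.2
```

```text
time_s: 44.33
eef_pos: [0.5737, -0.0159, 0.3787]
eef_rot: [-0.001, 0.781, 0.624, -0.001]
contact_force: [1.3, -0.2, -2.9]
grip_width: 0.013
t 44.33 pos [ 0.5737 -0.0159  0.3787] F [ 1.3 -0.2 -2.9] w 0.013
shift [ 9.27 -1.49 -0.04] turn [-0.03 -0.02 -7.82]
```

```bash
python3 -m handwheel '[[1,0.9,-0.15,0,0,0,-0.8],[1,1.9,-0.3,0,0,0,-1.7],[1,2.9,-0.5,0,0,0,-2.6],[1,3.9,-0.65,0,0,0,-3.5],[1,4.9,-0.8,0,0,0,-4.4],[1,5.9,-1,0,0,0,-5.3],[1,6.9,-1.15,0,0,0,-6.2],[1,7.9,-1.3,0,0,0,-7],[1,8.7,-1.4,0,0,0,-7.5],[1,9.1,-1.45,0,0,0,-7.7]]'; python3 -m handwheel '[[1,0,0,0,0,0,0],[1,0,0,0,0,0,0],[1,0,0,0,0,0,0],[1,0,0,0,0,0,0],[1,0,0,0,0,0,0],[1,0,0,0,0,0,0],[1,0,0,0,0,0,0],[1,0,0,0,0,0,0],[1,0,0,0,0,0,0],[1,0,0,0,0,0,0]]'; python3 go.py .5884 .2183 .29 34.2
```

```text
time_s: 45.17
eef_pos: [0.5895, 0.2145, 0.3786]
eef_rot: [-0.002, 0.474, 0.881, -0.0]
contact_force: [-1.1, 0.6, -3.2]
grip_width: 0.0136
time_s: 46.0
eef_pos: [0.5914, 0.2105, 0.3806]
eef_rot: [0.0, 0.478, 0.879, 0.0]
contact_force: [-0.5, 0.3, -2.7]
grip_width: 0.0132
t 46.0 pos [0.5914 0.2105 0.3806] F [-0.5  0.3 -2.7] w 0.0132
shift [0.33 0.07 3.63] turn [ 0.    0.   -0.21]
```

```bash
python3 -m handwheel '[[1,0.33,0.07,0,0,0,-0.21],[1,0.33,0.07,0.4,0,0,-0.21],[1,0.33,0.07,1,0,0,-0.21],[1,0.33,0.07,1.6,0,0,-0.21],[1,0.33,0.07,2.2,0,0,-0.21],[1,0.33,0.07,2.8,0,0,-0.21],[1,0.33,0.07,3.3,0,0,-0.21],[1,0.33,0.07,3.6,0,0,-0.21],[1,0.33,0.07,3.6,0,0,-0.21],[1,0.33,0.07,3.6,0,0,-0.21]]'; python3 go.py .5884 .2183 .265 34.2; python3 - <<'E'
from h import *
for n in("scene","top"): cv2.imwrite(f"pics/{n}11.png",ctrl.snapshot(n)[:,:,::-1])
S=cv2.imread("pics/scene11.png")[:,:,::-1];crop(S,200,460,150,384,2.5,"pics/s11.png")
E
```

```text
time_s: 46.83
eef_pos: [0.5883, 0.2186, 0.2906]
eef_rot: [-0.0, 0.468, 0.884, -0.0]
contact_force: [0.6, 0.4, -2.9]
grip_width: 0.0137
t 46.83 pos [0.5883 0.2186 0.2906] F [ 0.6  0.4 -2.9] w 0.0137
shift [-0.01 -0.    1.02] turn [-0. -0.  0.]
```

View pics/s11.png

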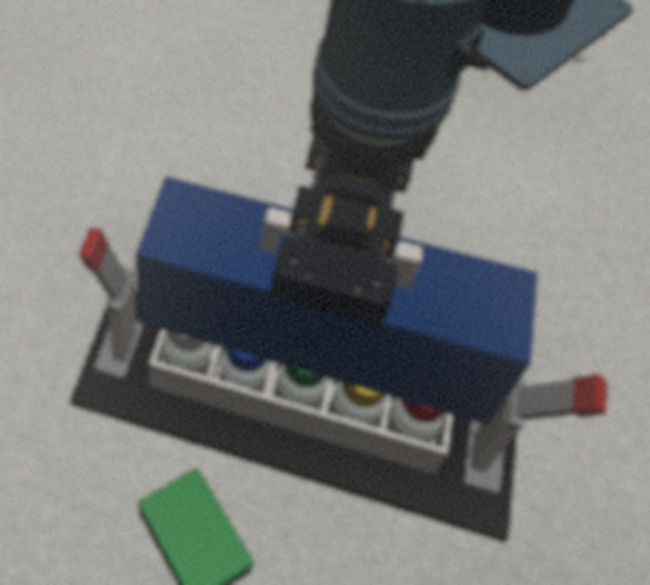

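View pics/top11.png

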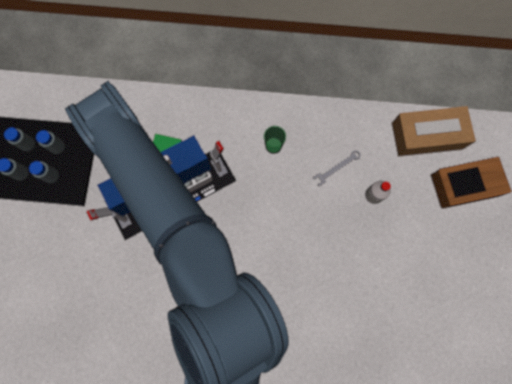

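```bash
python3 - <<'E'
from h import *
p=np.load("carrier.npy");ex=np.array([np.cos(p[2]),np.sin(p[2])]);ey=np.array([-ex[1],ex[0]])
z0=.2906-.138;t=np.array([.5883,.2186])
obs={(-1,-1,.11):(266,220.8),(-1,1,.11):(414.8,258.8),(1,1,.11):(410.8,294.8),(1,-1,.11):(256,252.8),(1,1,0):(396.8,318)}
for (a,b,z),o in obs.items():
    P=np.r_[t+ex*a*.037+ey*b*.141,z0+z];W=onz("scene",o,z0+z)[:2]-P[:2];print(a,b,z,proj("scene",P)[0].round(1),o,"dx,dy carrier mm",(W@ex*1e3).round(1),(W@ey*1e3).round(1))
E
```

```text
-1 -1 0.11 [264.7 219.4] (266, 220.8) dx,dy carrier mm 2.5 3.4
-1 1 0.11 [414.2 258.1] (414.8, 258.8) dx,dy carrier mm 1.1 1.1
1 1 0.11 [411.4 294.9] (410.8, 294.8) dx,dy carrier mm 0.1 -0.9
1 -1 0.11 [252.7 250.7] (256, 252.8) dx,dy carrier mm 2.4 7.2
1 1 0 [394.  319.7] (396.8, 318) dx,dy carrier mm -5.0 4.8
```

```bash
python3 -m handwheel '[[1,-0.06,0,0.3,0,0,0],[1,-0.06,0,0.7,0,0,0],[1,-0.06,0,1.1,0,0,0],[1,-0.06,0,1.5,0,0,0],[1,-0.06,0,1.9,0,0,0],[1,-0.06,0,2.3,0,0,0],[1,-0.06,0,2.7,0,0,0],[1,-0.06,0,3,0,0,0],[1,-0.06,0,3.2,0,0,0],[1,-0.06,0,3.2,0,0,0]]'; python3 go.py .5884 .2183 .15 34.2; python3 - <<'E'
from h import *
S=ctrl.snapshot("scene");cv2.imwrite("pics/scene12.png",S[:,:,::-1]);crop(S,200,460,150,384,2.5,"pics/s12.png")
E
```

```text
time_s: 47.77
eef_pos: [0.5887, 0.2168, 0.2092]
eef_rot: [-0.001, 0.468, 0.884, -0.001]
contact_force: [-0.2, 0.6, -3.3]
grip_width: 0.0134
t 47.77 pos [0.5887 0.2168 0.2092] F [-0.2  0.6 -3.3] w 0.0134
shift [0.05 0.03 2.37] turn [-0.02 -0.    0.  ]
```

View pics/s12.png

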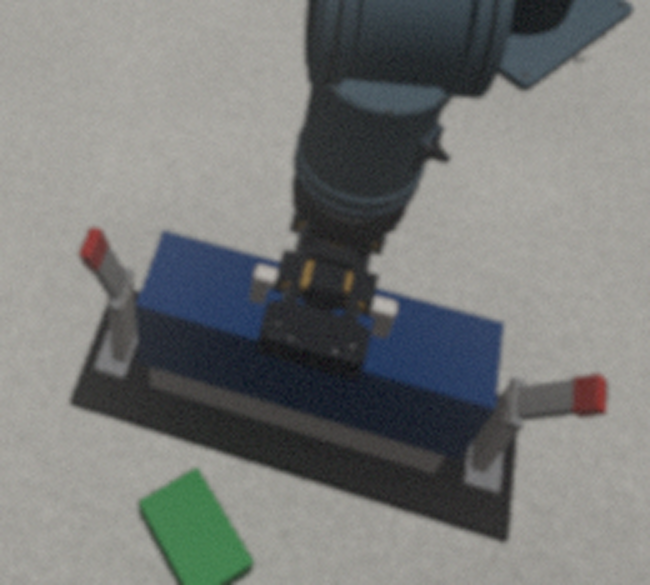

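```bash
python3 -m handwheel '[[1,0,0,0.1,0,0,0],[1,0,0,0.2,0,0,0],[1,0,0,0.3,0,0,0],[1,0,0,0.4,0,0,0],[1,0,0,0.5,0,0,0],[1,0,0,0.6,0,0,0],[1,0,0,0.7,0,0,0],[1,0,0,0.8,0,0,0],[1,0,0,0.8,0,0,0],[1,0,0,0.8,0,0,0]]'; python3 go.py .5884 .2183 .15 34.2
```

```text
time_s: 48.65
eef_pos: [0.5891, 0.2171, 0.1904]
eef_rot: [-0.0, 0.468, 0.884, -0.0]
contact_force: [0.1, -0.5, -2.8]
grip_width: 0.0134
t 48.65 pos [0.5891 0.2171 0.1904] F [ 0.1 -0.5 -2.8] w 0.0134
shift [0.05 0.   1.62] turn [-0. -0.  0.]
```

Past the block's rim with no contact, so I lower on towards the plate.

```bash
python3 -m handwheel '[[1,0,0,0.2,0,0,0],[1,0,0,0.4,0,0,0],[1,0,0,0.6,0,0,0],[1,0,0,0.8,0,0,0],[1,0,0,1,0,0,0],[1,0,0,1.2,0,0,0],[1,0,0,1.35,0,0,0],[1,0,0,1.5,0,0,0],[1,0,0,1.5,0,0,0],[1,0,0,1.5,0,0,0]]'; python3 go.py .5884 .2183 .15 34.2
```

```text
time_s: 49.48
eef_pos: [0.5891, 0.2172, 0.153]
eef_rot: [-0.0, 0.468, 0.884, -0.0]
contact_force: [-0.1, 0.0, -3.0]
grip_width: 0.0133
t 49.48 pos [0.5891 0.2172 0.153 ] F [-0.1  0.  -3. ] w 0.0133
shift [0.05 0.   0.12] turn [-0. -0.  0.]
```

```bash
python3 -m handwheel '[[1,0,0,0.04,0,0,0],[1,0,0,0.08,0,0,0],[1,0,0,0.12,0,0,0],[1,0,0,0.14,0,0,0],[1,0,0,0.14,0,0,0],[1,0,0,0.14,0,0,0],[1,0,0,0.14,0,0,0],[1,0,0,0.14,0,0,0],[1,0,0,0.14,0,0,0],[1,0,0,0.14,0,0,0]]'; python3 go.py .5884 .2183 .15 34.2
```

```text
time_s: 50.32
eef_pos: [0.5899, 0.2176, 0.1506]
eef_rot: [0.001, 0.468, 0.884, 0.001]
contact_force: [-0.8, -0.8, 5.7]
grip_width: 0.0133
t 50.32 pos [0.5899 0.2176 0.1506] F [-0.8 -0.8  5.7] w 0.0133
shift [ 0.06 -0.03  0.02] turn [0.02 0.   0.  ]
```

It touches down at 0.1506 (8.5 N change), as expected. I release and back off.

```bash
python3 -m handwheel '[[0.9,0,0,0,0,0,0],[0.6,0,0,0,0,0,0],[0.2,0,0,0,0,0,0],[-0.2,0,0,0,0,0,0],[-0.2,0,0,0,0,0,0],[-0.2,0,0,0,0,0,0],[-0.2,0,0,-0.5,0,0,0],[-0.2,0,0,-1.5,0,0,0],[-0.2,0,0,-3,0,0,0],[-0.2,0,0,-4.5,0,0,0]]';python3 -m handwheel '[[-0.2,0,-0.5,-1,0,0,0],[-0.2,0,-2,-1,0,0,0],[-0.2,0,-3.5,-1,0,0,0],[-0.2,0,-5,-1,0,0,0],[-0.2,0,-6.5,-1,0,0,0],[-0.2,0,-7,-1,0,0,0],[-0.2,0,-7,-1,0,0,0],[-0.2,0,-7,-1,0,0,0],[-0.2,0,-7,-1,0,0,0],[-0.2,0,-7,-1,0,0,0]]'; python3 - <<'E'
from h import *
for n in("scene","top"): cv2.imwrite(f"pics/{n}13.png",ctrl.snapshot(n)[:,:,::-1])
S=cv2.imread("pics/scene13.png")[:,:,::-1];crop(S,210,460,210,384,3.1,"pics/s13.png")
p=np.load("carrier.npy");ex=np.array([np.cos(p[2]),np.sin(p[2])]);ey=np.array([-ex[1],ex[0]])
for P in [(0,.167,.1285),(0,-.167,.1285)]: print("hinge",p[:2]+ey*P[1],proj("scene",np.r_[p[:2]+ey*P[1],P[2]]),proj("top",np.r_[p[:2]+ey*P[1],P[2]]))
T=cv2.imread("pics/top0.png")[:,:,::-1]
for n,I in(("scene",S),("top",T)):
    H=cv2.cvtColor(np.ascontiguousarray(I),cv2.COLOR_RGB2HSV);h,s,v=[H[...,i].astype(int) for i in range(3)]
    print(n,[(a,c) for a,c,_ in blobs(((h<8)|(h>172))&(s>110)&(v>50),12)])
E
```

```text
time_s: 51.15
eef_pos: [0.5885, 0.217, 0.2636]
eef_rot: [-0.001, 0.468, 0.884, -0.001]
contact_force: [1.1, -0.5, 0.8]
grip_width: 0.0531
time_s: 51.98
eef_pos: [0.4455, 0.1198, 0.2875]
eef_rot: [0.0, 0.467, 0.884, 0.001]
contact_force: [0.2, -0.4, 0.4]
grip_width: 0.053
hinge [0.49453331 0.35639026] [[405.69424205 310.79049221]] [[111.70279637 210.27332178]]
hinge [0.68232584 0.08018388] [[247.8674856  265.33760106]] [[214.39306187 156.69592875]]
scene [(np.int32(43), array([154.56, 134.56])), (np.int32(81), array([237.15, 248.51])), (np.int32(155), array([435.52, 307.61]))]
top [(np.int32(42), array([219.26, 146.57])), (np.int32(67), array([385.37, 185.78])), (np.int32(35), array([ 90.89, 215.54])), (np.int32(58), array([149.93, 223.07])), (np.int32(120), array([264.42, 245.24]))]
```

View pics/s13.png

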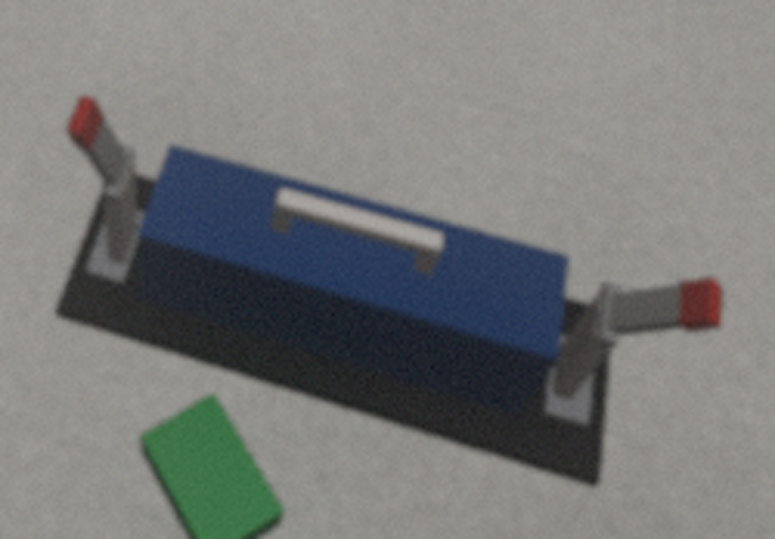

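View pics/top13.png

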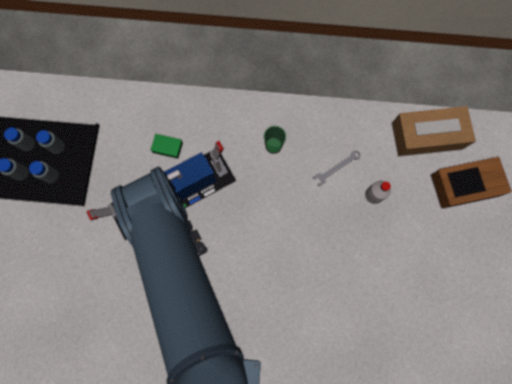

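The hood is down on the plate inside both brackets (crop: roof 170,150 to 565,350). Next I triangulate the clamp tips.

```bash
python3 - <<'E'
from h import *
p=np.load("carrier.npy");ex=np.array([np.cos(p[2]),np.sin(p[2])]);ey=np.array([-ex[1],ex[0]])
for s,a,b in((1,(435.5,307.6),(90.9,215.5)),(-1,(237.15,248.5),(219.3,146.6))):
    P=tri(a,b);h=p[:2]+ey*s*.167;d=P[:2]-h
    print(P.round(4),"x",(d@ex).round(4),"outward",(s*(d@ey)).round(4),"up",(P[2]-.1285).round(4),"angle",np.arctan2(P[2]-.1285,-s*(d@ey)).round(2), "reproj",proj("scene",P).round(1),proj("top",P).round(1))
# hood roof corners if seated
for a,b in((-1,-1),(-1,1),(1,1),(1,-1)):
    P=np.r_[np.array([.5891,.2172])+ex*a*.037+ey*b*.141,.122];u=proj("scene",P)[0];print(a,b,u.round(1),"crop",((u-[210,210])*3.1).round())
E
```

```text
[0.469  0.3922 0.1733] x -0.001 outward 0.044 up 0.0448 angle 2.35 reproj [[436.6 307.8]] [[ 91.6 215.2]]
[0.6945 0.0619 0.1875] x -0.0002 outward 0.022 up 0.059 angle 1.93 reproj [[237.  248.5]] [[219.2 146.7]]
-1 -1 [263.8 255.7] crop [167. 142.]
-1 1 [392.7 291.8] crop [566. 254.]
1 1 [389.  325.2] crop [555. 357.]
1 -1 [253.3 284.8] crop [134. 232.]
```

```bash
python3 go.py .4524 .4184 .28 34.2
```

```text
t 52.08 pos [0.4451 0.1197 0.2872] F [ 1.   0.  -0.2] w 0.0528
shift [9.71 6.97 0.3 ] turn [ 0.01 -0.01  0.01]
```

```bash
python3 -m handwheel '[[1,1.1,0.8,0,0,0,0],[1,2.2,1.6,0,0,0,0],[1,3.3,2.4,0,0,0,0],[1,4.4,3.2,0,0,0,0],[1,5.5,4,0,0,0,0],[1,6.6,4.8,0,0,0,0],[1,7.7,5.6,0,0,0,0],[1,8.8,6.4,0,0,0,0],[1,9.71,6.97,0,0,0,0],[1,9.71,6.97,0,0,0,0]]';python3 -m handwheel '[[1,0,0,0,0,0,0],[1,0,0,0,0,0,0],[1,0,0,0,0,0,0],[1,0,0,0,0,0,0],[1,0,0,1,0,0,0],[1,0,0,2,0,0,0],[1,0,0,3,0,0,0],[1,0,0,3,0,0,0],[1,0,0,3,0,0,0],[1,0,0,3,0,0,0]]'; python3 go.py .4524 .4184 .169 34.2; python3 - <<'E'
from h import *
S=ctrl.snapshot("scene");cv2.imwrite("pics/scene14.png",S[:,:,::-1]);crop(S,330,500,200,350,4.5,"pics/s14.png")
E
```

```text
time_s: 52.92
eef_pos: [0.4493, 0.4241, 0.2867]
eef_rot: [-0.002, 0.465, 0.885, 0.001]
contact_force: [-0.7, 0.1, -0.0]
grip_width: 0.0004
time_s: 53.75
eef_pos: [0.4528, 0.4178, 0.2137]
eef_rot: [0.0, 0.468, 0.884, 0.001]
contact_force: [0.6, 1.0, -0.3]
grip_width: 0.0003
t 53.75 pos [0.4528 0.4178 0.2137] F [ 0.6  1.  -0.3] w 0.0003
shift [ 0.03 -0.    1.79] turn [ 0.02 -0.   -0.01]
```

View pics/s14.png

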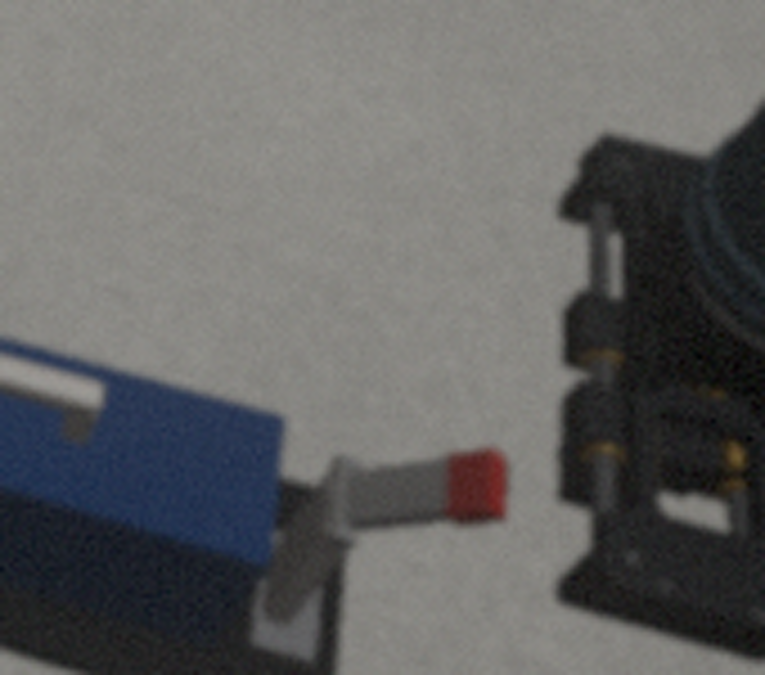

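The closed fingers are well outside the left arm's red pad (crop 475,485). I descend and push inward.

```bash
python3 -m handwheel '[[1,0.03,0,0.6,0,0,0],[1,0.03,0,1.2,0,0,0],[1,0.03,0,1.8,0,0,0],[1,0.03,0,1.8,0,0,0],[1,-0.5,0,1.8,0,0,0],[1,-0.7,0,1.8,0,0,0],[1,-0.9,0,1.8,0,0,0],[1,-1.1,0,1.8,0,0,0],[1,-1.3,0,1.8,0,0,0],[1,-1.5,0,1.8,0,0,0]]';python3 -m handwheel '[[1,-0.2,0,0,0,0,0],[1,-0.4,0,0,0,0,0],[1,-0.6,0,0,0,0,0],[1,-0.8,0,0,0,0,0],[1,-1,0,0,0,0,0],[1,-1.1,0,0,0,0,0],[1,-1.2,0,0,0,0,0],[1,-1.3,0,0,0,0,0],[1,-1.3,0,0,0,0,0],[1,-1.3,0,0,0,0,0]]';python3 - <<'E'
from h import *
p=np.load("carrier.npy");e=ctrl.get_state()['eef_pos'];print("carrier y",(e[:2]-p[:2])@[-np.sin(p[2]),np.cos(p[2])])
S=ctrl.snapshot("scene");cv2.imwrite("pics/scene15.png",S[:,:,::-1]);crop(S,330,500,200,350,4.5,"pics/s15.png")
E
```

```text
time_s: 54.63
eef_pos: [0.4737, 0.3878, 0.169]
eef_rot: [-0.0, 0.468, 0.884, 0.002]
contact_force: [-1.0, 2.2, 2.8]
grip_width: 0.0006
time_s: 55.47
eef_pos: [0.4914, 0.3597, 0.167]
eef_rot: [-0.0, 0.468, 0.884, 0.0]
contact_force: [-1.3, 4.1, 1.3]
grip_width: 0.0003
carrier y 0.1715155604897392
```

View pics/s15.png

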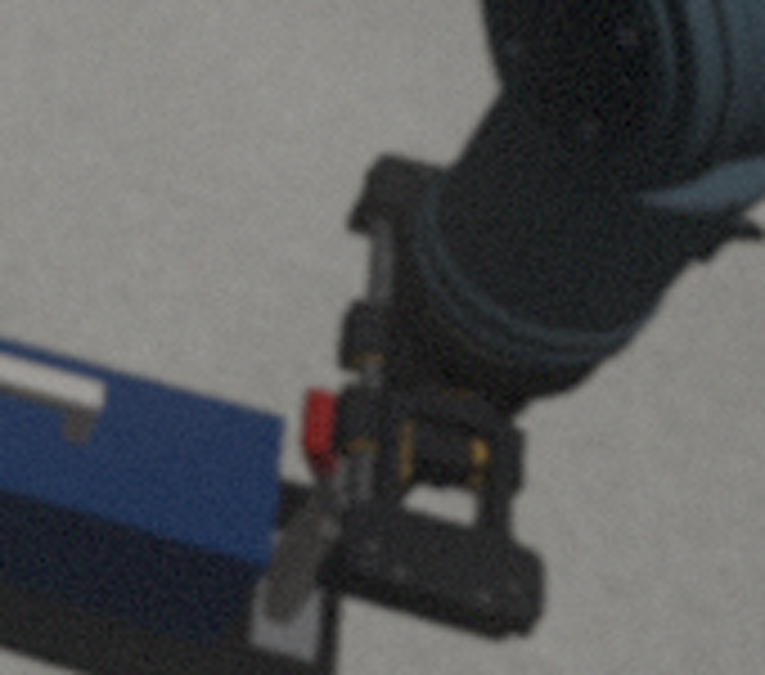

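```bash
python3 -m handwheel '[[1,-0.1,0,0,0,0,0],[1,-0.2,0,0,0,0,0],[1,-0.3,0,0,0,0,0],[1,-0.4,0,0,0,0,0],[1,-0.5,0,0,0,0,0],[1,-0.6,0,0,0,0,0],[1,-0.7,0,0,0,0,0],[1,-0.8,0,0,0,0,0],[1,-0.9,0,0,0,0,0],[1,-0.9,0,0,0,0,0]]';python3 - <<'E'
from h import *
p=np.load("carrier.npy");e=ctrl.get_state()['eef_pos'];print("carrier y",(e[:2]-p[:2])@[-np.sin(p[2]),np.cos(p[2])],"x",(e[:2]-p[:2])@[np.cos(p[2]),np.sin(p[2])])
S=ctrl.snapshot("scene");cv2.imwrite("pics/scene16.png",S[:,:,::-1]);crop(S,330,500,200,350,4.5,"pics/s16.png")
E
```

```text
time_s: 56.35
eef_pos: [0.5049, 0.3399, 0.167]
eef_rot: [0.0, 0.468, 0.884, -0.0]
contact_force: [-1.4, 1.2, 1.3]
grip_width: 0.0005
carrier y 0.14755370648670285 x -0.0006979047123848196
```

View pics/s16.png

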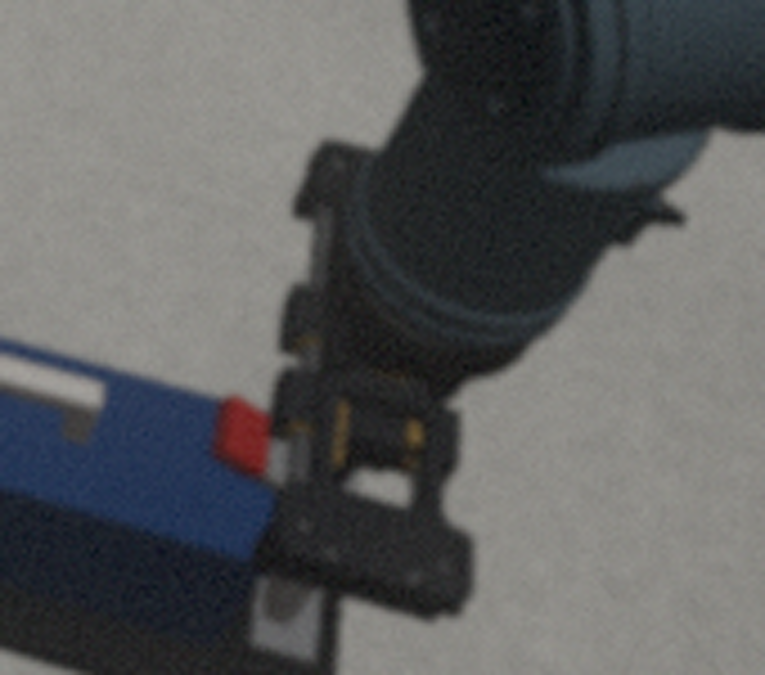

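```bash
python3 -m handwheel '[[1,0.05,0,0,0,0,0],[1,0.05,0,-0.7,0,0,0],[1,0.05,0,-1.4,0,0,0],[1,0,0,-1.75,0,0,0],[1,-0.6,0,-1.75,0,0,0],[1,-1.15,0,-1.75,0,0,0],[1,-1.15,0,-1.75,0,0,0],[1,-1.15,0,-1.75,0,0,0],[1,-1.15,0,-1.5,0,0,0],[1,-1.15,0,-1.2,0,0,0]]'; python3 -m handwheel '[[1,-0.05,0,0.2,0,0,0],[1,-0.1,0,0.4,0,0,0],[1,-0.2,0,0.6,0,0,0],[1,-0.25,0,0.8,0,0,0],[1,-0.3,0,1,0,0,0],[1,-0.35,0,1.2,0,0,0],[1,-0.35,0,1.4,0,0,0],[1,-0.35,0,1.6,0,0,0],[1,-0.35,0,1.7,0,0,0],[1,-0.35,0,1.7,0,0,0]]';python3 - <<'E'
from h import *
p=np.load("carrier.npy");e=ctrl.get_state()['eef_pos'];print("carrier y",(e[:2]-p[:2])@[-np.sin(p[2]),np.cos(p[2])],"x",(e[:2]-p[:2])@[np.cos(p[2]),np.sin(p[2])])
S=ctrl.snapshot("scene");cv2.imwrite("pics/scene17.png",S[:,:,::-1]);crop(S,330,500,200,350,4.5,"pics/s17.png")
E
```

```text
time_s: 57.23
eef_pos: [0.5199, 0.3179, 0.1967]
eef_rot: [-0.0, 0.468, 0.884, 0.0]
contact_force: [0.7, 0.3, 0.0]
grip_width: 0.0001
time_s: 58.07
eef_pos: [0.5249, 0.3099, 0.1539]
eef_rot: [-0.0, 0.468, 0.884, -0.0]
contact_force: [-0.3, 0.1, -0.4]
grip_width: 0.0003
carrier y 0.11149416920802283 x -0.0010275234247571882
```

View pics/s17.png

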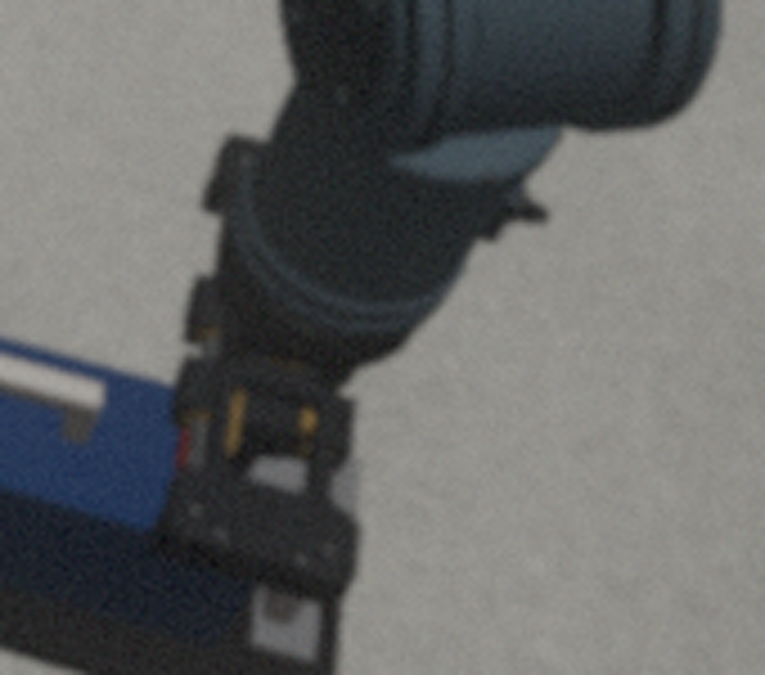

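```bash
python3 -m handwheel '[[1,0,0,0.05,0,0,0],[1,0,0,0.1,0,0,0],[1,0,0,0.14,0,0,0],[1,0,0,0.18,0,0,0],[1,0,0,0.22,0,0,0],[1,0,0,0.24,0,0,0],[1,0,0,0.24,0,0,0],[1,0,0,0.24,0,0,0],[1,0,0,0.24,0,0,0],[1,0,0,0.24,0,0,0]]'
```

```text
time_s: 58.95
eef_pos: [0.525, 0.3101, 0.1485]
eef_rot: [-0.0, 0.468, 0.884, 0.0]
contact_force: [-0.2, 0.3, -0.5]
grip_width: 0.0004
```

```bash
python3 -m handwheel '[[1,0,0,0.04,0,0,0],[1,0,0,0.08,0,0,0],[1,0,0,0.1,0,0,0],[1,0,0,0.12,0,0,0],[1,0,0,0.14,0,0,0],[1,0,0,0.14,0,0,0],[1,0,0,0.14,0,0,0],[1,0,0,0.14,0,0,0],[1,0,0,0.14,0,0,0],[1,0,0,0.14,0,0,0]]'
```

```text
time_s: 59.78
eef_pos: [0.5253, 0.3102, 0.1476]
eef_rot: [0.001, 0.468, 0.884, -0.0]
contact_force: [-6.2, -5.5, 19.8]
grip_width: 0.0007
```

Firm stop (20 N) with the tips at 0.1336, which is the level-arm height. I lift off and look.

```bash
python3 -m handwheel '[[1,0,0,-0.14,0,0,0],[1,0,0,-0.5,0,0,0],[1,0,0,-1.5,0,0,0],[1,0,0,-3,0,0,0],[1,0,0,-4.5,0,0,0],[1,0,-0.5,-5.5,0,0,0],[1,-1,-1.5,-5.5,0,0,0],[1,-2,-2.5,-5.5,0,0,0],[1,-3,-3.5,-5.5,0,0,0],[1,-4,-4,-5.5,0,0,0]]'; python3 go.py .7245 .0180 .29 34.2; python3 - <<'E'
from h import *
S=ctrl.snapshot("scene");cv2.imwrite("pics/scene18.png",S[:,:,::-1]);crop(S,210,460,210,384,3.1,"pics/s18.png")
E
```

```text
time_s: 60.62
eef_pos: [0.4971, 0.1689, 0.2828]
eef_rot: [0.0, 0.468, 0.884, -0.001]
contact_force: [-0.1, 0.5, -0.5]
grip_width: 0.0006
t 60.62 pos [0.4971 0.1689 0.2828] F [-0.1  0.5 -0.5] w 0.0006
shift [-10.11   4.12  -0.28] turn [-0.01  0.01  0.01]
```

View pics/s18.png

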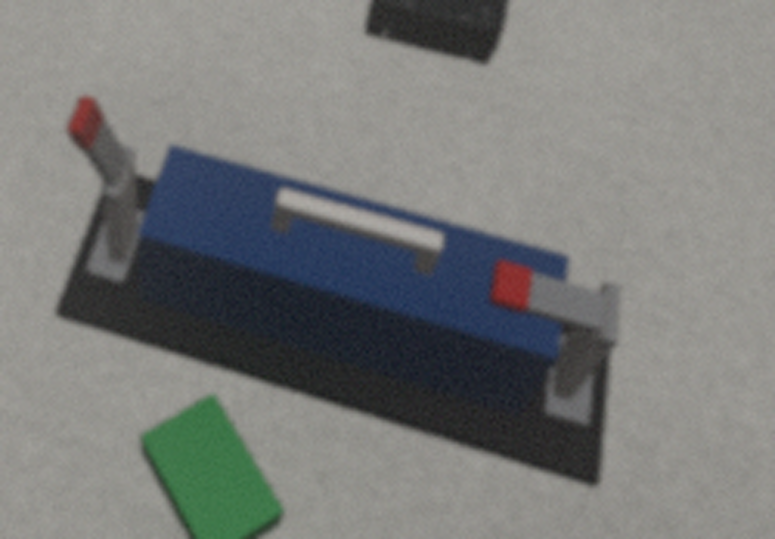

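The left clamp lies level on the hood (pad at crop 512,285) and the hood hasn't moved. Now the right clamp, the same way.

```bash
python3 -m handwheel '[[1,-1,0.4,0,0,0,0],[1,-2.1,0.8,0,0,0,0],[1,-3.2,1.3,0,0,0,0],[1,-4.3,1.8,0,0,0,0],[1,-5.4,2.3,0,0,0,0],[1,-6.5,2.8,0,0,0,0],[1,-7.6,3.3,0,0,0,0],[1,-8.7,3.7,0,0,0,0],[1,-9.7,4,0,0,0,0],[1,-9.7,4.1,0,0,0,0]]'; python3 -m handwheel '[[1,0,0,0,0,0,0],[1,0,0,0,0,0,0],[1,0,0,0,0,0,0],[1,0,0,0,0,0,0],[1,0,0,0,0,0,0],[1,0,0,0,0,0,0],[1,0,0,0,0,0,0],[1,0,0,0,0,0,0],[1,0,0,0,0,0,0],[1,0,0,0,0,0,0]]';python3 go.py .7188 .0264 .168 34.2
```

```text
time_s: 61.5
eef_pos: [0.7229, 0.0225, 0.2815]
eef_rot: [0.001, 0.471, 0.882, -0.001]
contact_force: [-0.8, -1.0, 0.1]
grip_width: 0.0005
time_s: 62.33
eef_pos: [0.7198, 0.0281, 0.2826]
eef_rot: [-0.0, 0.468, 0.884, -0.0]
contact_force: [0.1, -0.3, 0.9]
grip_width: 0.0006
t 62.33 pos [0.7198 0.0281 0.2826] F [ 0.1 -0.3  0.9] w 0.0006
shift [-0.03 -0.07  4.58] turn [-0. -0.  0.]
```

```bash
python3 -m handwheel '[[1,-0.03,-0.07,1,0,0,0],[1,-0.03,-0.07,2,0,0,0],[1,-0.03,-0.07,3,0,0,0],[1,-0.03,-0.07,4,0,0,0],[1,-0.03,-0.07,4.58,0,0,0],[1,-0.03,-0.07,4.58,0,0,0],[1,0.3,-0.07,4.58,0,0,0],[1,0.6,-0.07,4.58,0,0,0],[1,0.8,-0.07,4.58,0,0,0],[1,1,-0.07,4.58,0,0,0]]'; python3 -m handwheel '[[1,0.2,0,0,0,0,0],[1,0.4,0,0,0,0,0],[1,0.6,0,0,0,0,0],[1,0.8,0,0,0,0,0],[1,1,0,0,0,0,0],[1,1.2,0,0,0,0,0],[1,1.4,0,0,0,0,0],[1,1.4,0,0,0,0,0],[1,1.4,0,0,0,0,0],[1,1.4,0,0,0,0,0]]';python3 - <<'E'
from h import *
p=np.load("carrier.npy");e=ctrl.get_state()['eef_pos'];print("carrier y",(e[:2]-p[:2])@[-np.sin(p[2]),np.cos(p[2])],"x",(e[:2]-p[:2])@[np.cos(p[2]),np.sin(p[2])])
S=ctrl.snapshot("scene");cv2.imwrite("pics/scene19.png",S[:,:,::-1]);crop(S,200,340,180,310,4.5,"pics/s19.png")
E
```

```text
time_s: 63.17
eef_pos: [0.7047, 0.0493, 0.17]
eef_rot: [0.001, 0.467, 0.884, 0.001]
contact_force: [2.8, -2.0, 2.2]
grip_width: 0.0007
time_s: 64.0
eef_pos: [0.6846, 0.0768, 0.168]
eef_rot: [-0.0, 0.468, 0.884, -0.0]
contact_force: [1.8, -2.0, 2.2]
grip_width: 0.0001
carrier y -0.17110556823267428 x -4.1600788461998404e-05
```

View pics/s19.png

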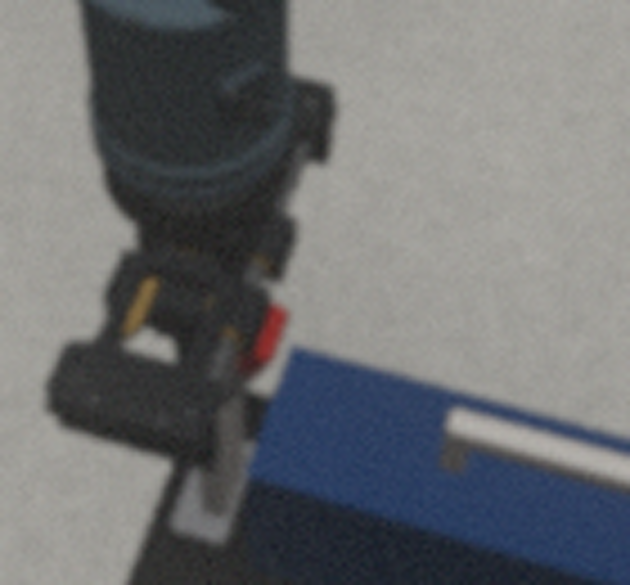

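The right arm is about upright with the fingers behind it. I carry on over, then press down.

```bash
python3 -m handwheel '[[1,0.1,0,0,0,0,0],[1,0.2,0,0,0,0,0],[1,0.3,0,0,0,0,0],[1,0.4,0,0,0,0,0],[1,0.5,0,0,0,0,0],[1,0.6,0,0,0,0,0],[1,0.7,0,0,0,0,0],[1,0.8,0,0,0,0,0],[1,0.95,0,0,0,0,0],[1,0.95,0,0,0,0,0]]';python3 -m handwheel '[[1,-0.05,0,0,0,0,0],[1,-0.05,0,-0.7,0,0,0],[1,-0.05,0,-1.4,0,0,0],[1,0,0,-1.75,0,0,0],[1,0.6,0,-1.75,0,0,0],[1,1.15,0,-1.75,0,0,0],[1,1.15,0,-1.75,0,0,0],[1,1.15,0,-1.75,0,0,0],[1,1.15,0,-1.5,0,0,0],[1,1.15,0,-1.2,0,0,0]]'; python3 -m handwheel '[[1,0.05,0,0.2,0,0,0],[1,0.1,0,0.4,0,0,0],[1,0.2,0,0.6,0,0,0],[1,0.25,0,0.8,0,0,0],[1,0.3,0,1,0,0,0],[1,0.35,0,1.2,0,0,0],[1,0.35,0,1.4,0,0,0],[1,0.35,0,1.6,0,0,0],[1,0.35,0,1.7,0,0,0],[1,0.35,0,1.7,0,0,0]]';python3 go.py .6469 .1323 .1475 34.2
```

```text
time_s: 64.88
eef_pos: [0.6705, 0.0979, 0.1682]
eef_rot: [-0.001, 0.467, 0.884, 0.0]
contact_force: [0.4, -1.6, 0.7]
grip_width: 0.0003
time_s: 65.72
eef_pos: [0.6554, 0.1196, 0.1974]
eef_rot: [0.0, 0.468, 0.884, -0.0]
contact_force: [0.1, -0.0, 0.1]
grip_width: 0.0004
time_s: 66.55
eef_pos: [0.65, 0.1272, 0.1548]
eef_rot: [-0.0, 0.468, 0.884, -0.0]
contact_force: [0.0, -0.6, -0.3]
grip_width: 0.0005
t 66.55 pos [0.65   0.1272 0.1548] F [ 0.  -0.6 -0.3] w 0.0005
shift [0.24 0.01 0.29] turn [-0.01 -0.    0.  ]
```

```bash
python3 -m handwheel '[[1,0,0,0.06,0,0,0],[1,0,0,0.12,0,0,0],[1,0,0,0.18,0,0,0],[1,0,0,0.22,0,0,0],[1,0,0,0.26,0,0,0],[1,0,0,0.3,0,0,0],[1,0,0,0.34,0,0,0],[1,0,0,0.36,0,0,0],[1,0,0,0.36,0,0,0],[1,0,0,0.36,0,0,0]]'
```

```text
time_s: 67.38
eef_pos: [0.6503, 0.1276, 0.1478]
eef_rot: [0.0, 0.468, 0.884, -0.0]
contact_force: [-3.2, -0.4, 8.7]
grip_width: 0.0006
```

```bash
python3 -m handwheel '[[1,0,0,0.03,0,0,0],[1,0,0,0.06,0,0,0],[1,0,0,0.06,0,0,0],[1,0,0,0.06,0,0,0],[1,0,0,0.06,0,0,0],[1,0,0,0.06,0,0,0],[1,0,0,0.06,0,0,0],[1,0,0,0.06,0,0,0],[1,0,0,0.06,0,0,0],[1,0,0,0.06,0,0,0]]';  python3 -m handwheel '[[1,0,0,-0.3,0,0,0],[1,0,0,-1,0,0,0],[1,0,0,-2.5,0,0,0],[1,0,0,-4,0,0,0],[1,0,0,-5.5,0,0,0],[1,-0.5,-1,-5.5,0,0,0],[1,-1.5,-2,-5.5,0,0,0],[1,-2.5,-3,-5.5,0,0,0],[1,-3.5,-4,-5.5,0,0,0],[1,-4.5,-5,-5.5,0,0,0]]'; python3 -m handwheel '[[1,-1,-1,0,0,0,0],[1,-2,-2,0,0,0,0],[1,-2.5,-3,0,0,0,0],[1,-2.5,-4,0,0,0,0],[1,-2.5,-5,0,0,0,0],[1,-2.5,-5,0,0,0,0],[1,-2.5,-5,0,0,0,0],[1,-2.5,-5,0,0,0,0],[1,-2.5,-5,0,0,0,0],[1,-2.5,-5,0,0,0,0]]'
python3 - <<'E'
from h import *
for n in("scene","top"): cv2.imwrite(f"pics/{n}20.png",ctrl.snapshot(n)[:,:,::-1])
S=cv2.imread("pics/scene20.png")[:,:,::-1];crop(S,210,460,210,384,3.1,"pics/s20.png")
T=cv2.imread("pics/top20.png")[:,:,::-1]
p=np.load("carrier.npy");ex=np.array([np.cos(p[2]),np.sin(p[2])]);ey=np.array([-ex[1],ex[0]])
B={}
for n,I in(("scene",S),("top",T)):
    H=cv2.cvtColor(np.ascontiguousarray(I),cv2.COLOR_RGB2HSV);h,s,v=[H[...,i].astype(int) for i in range(3)]
    B[n]=[c for a,c,_ in blobs(((h<8)|(h>172))&(s>110)&(v>50),12)]
for s in(1,-1):
    P=np.r_[p[:2]+ey*s*.105,.1335]
    a,b=[min(B[n],key=lambda c:np.linalg.norm(c-proj(n,P)[0])) for n in("scene","top")]
    print(s,"expected",proj("scene",P)[0].round(1),proj("top",P)[0].round(1),"seen",a,b,"tri z",tri(a,b).round(4))
E
```

```text
time_s: 68.22
eef_pos: [0.6503, 0.1277, 0.1476]
eef_rot: [0.0, 0.468, 0.884, -0.0]
contact_force: [-7.8, -1.6, 17.5]
grip_width: 0.0002
time_s: 69.05
eef_pos: [0.6097, -0.0379, 0.2826]
eef_rot: [0.0, 0.468, 0.884, -0.0]
contact_force: [0.2, -0.1, -0.4]
grip_width: 0.0006
time_s: 69.88
eef_pos: [0.5427, -0.1567, 0.2827]
eef_rot: [0.0, 0.467, 0.884, 0.0]
contact_force: [1.1, 0.2, -0.1]
grip_width: 0.0001
1 expected [374.8 300.7] [130.7 199.7] seen [374.63 301.77] [130.7  199.96] tri z [0.5295 0.306  0.13  ]
-1 expected [275.2 272.1] [195.5 165.9] seen [275.35 273.21] [195.45 165.71] tri z [0.6484 0.1325 0.1313]
```

View pics/s20.png

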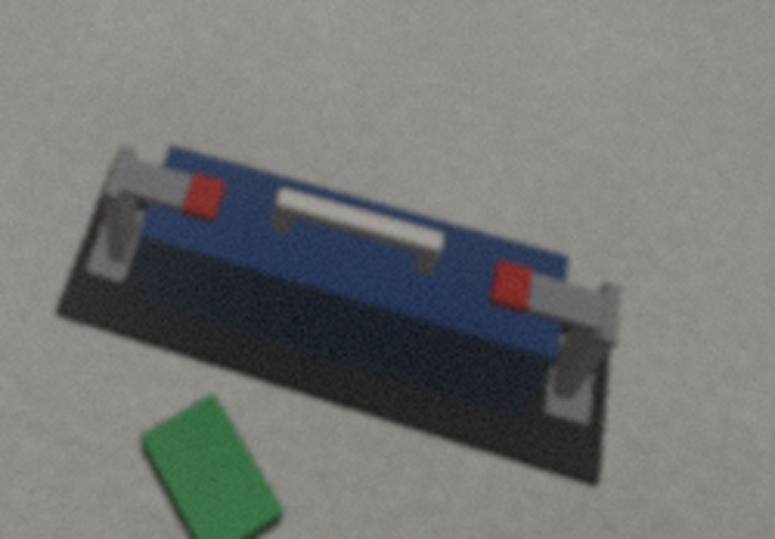

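View pics/top20.png

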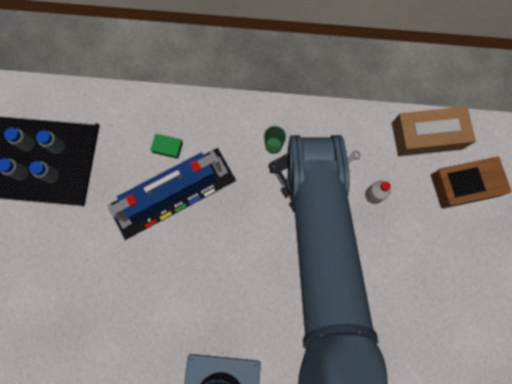

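Both clamps lie level on the seated hood, with each pad about 1 px from its expected position. The adapter, beaker and wash bottle look unmoved and the arm touches nothing, so I hand in.

```bash
python3 - <<'E'
from workcell import ctrl
print(ctrl.close_job(), ctrl.get_state()['time_s'])
E
```

```text
the job is handed in; nothing more can be done
the job is handed in; nothing more can be done
```

The job is done and was handed in at about 70 s. All five bottles were present. I loaded red, yellow, green, blue and white into pockets 1 to 5 in that order, put the hood down over them, then swung the left clamp down, and after it the right.

**Last checks:**
- **Bottles:** Before the hood went on, the cameras showed all five upright in their own pockets. Each was released with the tool at the height where the bottle meets the pocket floor (about 0.0995–0.100 m).
- **Hood:** It met the base plate at the expected tool height, 0.1506 m against 0.150 m, and its roof corners appeared where a seated hood's should, within about 3 px.
- **Clamps:** Each one came to a firm stop at 18–20 N with its upper face at the level height. In the final pictures both red pads were within about 1 px of where they should be.
- **Other objects:** The beaker, wash bottle and adapter look unmoved. The arm partly hid the wrench in the last top view, but nothing went near it.

**Where checks failed or disagreed:**
- **Camera disagreement:** The two cameras differed by 1–3 mm on the cap positions in the pockets, because the scene view also catches the side of the cap. No bottle touched the rim on the way in.
- **White cap:** My automatic position check for white gave nonsense once the lighting changed. I compared picture patches instead, and they showed it had not moved.

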